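# Empty and wipe the gear tray at the clock bench

### The arm

A 6-joint arm with a two-finger parallel gripper is mounted at the origin on the work surface. World frame = base frame: x ahead of the robot, y to its left, z up, the work surface at z = 0. Lengths are in m, angles in rad, forces in N, time in s.
With the tool pointing down it reaches from about 0.375 to 0.9 m from the base axis. Payload 3.1 kg.
Tool frame: the origin (TCP) lies between the finger pads; the fingertips stand 19 mm ahead of it and the grasp point (between the pads) is the TCP; z points along the fingers, y is the line along which they close (so a half turn about z gives the same grasp; the last joint's range is limited). The gripper opens to 87 mm and grips with 3 to 60 N. Pads are 19 mm wide; open, the fingers measure 117 mm over their backs; the gripper's body (75 mm by 190 mm) begins 51 mm behind the grasp point.
Start: joints at [-1.458, 0.527, 1.433, -0, 1.181, -0.178], TCP at [0.179, -0.599, 0.242] pointing down, gripper open.
Joint ranges: [-3.08, 3.08], [-0.75, 2.2], [0.22, 2.44], [-1.43, 4.57], [0, 2.65], [-2.85, 2.85]. Speed limits (rad/s): [2.79, 2.79, 3.14, 3.14, 3.14, 3.14].

### API

Orientations are given as a unit quaternion [x, y, z, w].
In Python, from rig import telemetry, viewer, hand_in gives the robot as it stands. The module is installed in compiled form; this text tells all that it offers.
- The arm moves only by the shell command python3 -m creep 'ROWS' [FORCE]. ROWS is JSON, a list of rows, each an object with "translation": the shift along the tool's x, y, z in mm, a list of three; "roll": the turn about the tool's z in degrees; "gripper": the finger opening in mm, from 0 to 87. In form: [{"translation": [tx, ty, tz], "roll": roll, "gripper": gripper}, ...]. A call has 1 to 5 rows; each row is the pose to reach, as a shift and turn from the pose commanded when the call began, along the tool's axes at that moment; what a row does not reach only later rows make up. A row lasts 1/12 s, in which the tool goes at most 41.7 mm and 7.16 degrees, less where a joint would pass 70% of its speed; a pose out of reach is approached as far as the arm can. A call with a gripper value outside its range is refused whole. The fingers move at their own pace and stop on an object; FORCE is the grip in N (left out, the last holds). Time passes only in rows, so rows that repeat a pose let the fingers close. It gives the time, the measured TCP pose, the force, the opening and the grip force at its end, in the units of the state.
- telemetry.get_obs(): the state, without advancing time (a new reading comes with each control period).
- viewer.camera(name): name is "scene" or "top"; returns the picture (384x512x3 uint8, blue, green, red); there is no depth.
- viewer.camera_info(name): a dict with "intrinsics" (3x3 intrinsics, pixels), "k1" (the pictures are not rectified: a ray, as slopes to the right and down, at radius r is drawn at 1 + k1 r^2 times it, then the intrinsics apply), "rvec" (rotation vector, rad) and "tvec" (3), from world to camera coordinates, as OpenCV has them. Camera axes: x right, y down, z forward; pixel columns grow to the right and rows downward; lengths in m; the calibration is good to about 2 mm. A picture is of the moment at which its call begins. camera_info takes no time and is no camera call.
- hand_in(): hands the job in; it is judged then, once.
Trained networks look in the newest picture that a camera, given by its name, has taken for a name from the list of things; names that differ only in an ending like _2 or _b are one class to them, and where a whole thing is asked for, a point or a joint stands for the part that bears it (a point fixed in the world has none). Each returns a list of dicts, best first, with "p" (0 to 1); they miss things now and then, are a little off and sometimes report something else, mostly with a low value. They report only what shows in the picture. A call takes as long as a camera call. They do not tell look-alikes from the thing itself.
- viewer.recognise(camera, thing): "bbox" ([left, top, width, height] in pixels, round what is visible of it).
The state is a dict: "time": time; "q": joint angles; "joint_velocities": joint speeds; "joint_torque": joint torques, N m; "position": TCP position; "tool_rot": TCP orientation; "ft_force": force on the tool from outside, world axes, zero at the start; "moment": the same for the moment, N m; "grip_width": finger opening in m; "grip_force": force on a finger pad.
Only numpy, scipy, OpenCV 4.12 (cv2) and the standard library are available. Lean on these libraries where they do the work, as an engineer would, in place of code of your own. Each camera call takes 0.05 s, during which the arm holds its last target. There are 200 camera calls.

### The job

Gather the loose warning wheels on the bench into the aluminium gear tray with the others, then tip the tray over the steel wash pan so that all the wheels slide into the pan, and set the empty tray flat on the bench again. Lift the brush off its hook, dip the bristles into the white pot, and wipe the tray floor with them from the grip end over the middle to the pouring lip. Then rinse the bristles with another dip in the pot and hang the brush back on its hook, leaving the pot standing and the loupe, the spring barrel and the acrylic cube alone.

Things in the scene. Friction and masses are not known exactly. Their poses are not given: they have to be found in the camera images.
- wheel1: brass warning wheel: toothed disc 39 mm across, 7 mm thick, lying flat, with an upright steel pinion 12 mm across in its middle up to 26 mm above the underside (grip the pinion, fingertips just above the disc) and a thin pin on the rim; 45 g. Origin: underside centre, z up the pinion. Starts in the tray.
- wheel2: brass warning wheel: toothed disc 39 mm across, 7 mm thick, lying flat, with an upright steel pinion 12 mm across in its middle up to 26 mm above the underside (grip the pinion, fingertips just above the disc) and a thin pin on the rim; 45 g. Origin: underside centre, z up the pinion. Starts in the tray.
- wheel3: brass warning wheel: toothed disc 39 mm across, 7 mm thick, lying flat, with an upright steel pinion 12 mm across in its middle up to 26 mm above the underside (grip the pinion, fingertips just above the disc) and a thin pin on the rim; 45 g. Origin: underside centre, z up the pinion. Starts loose on the bench; one to three of wheel3, wheel4 and wheel5 are present.
- wheel4: brass warning wheel: toothed disc 39 mm across, 7 mm thick, lying flat, with an upright steel pinion 12 mm across in its middle up to 26 mm above the underside (grip the pinion, fingertips just above the disc) and a thin pin on the rim; 45 g. Origin: underside centre, z up the pinion. Starts loose on the bench; one to three of wheel3, wheel4 and wheel5 are present.
- wheel5: brass warning wheel: toothed disc 39 mm across, 7 mm thick, lying flat, with an upright steel pinion 12 mm across in its middle up to 26 mm above the underside (grip the pinion, fingertips just above the disc) and a thin pin on the rim; 45 g. Origin: underside centre, z up the pinion. Starts loose on the bench; one to three of wheel3, wheel4 and wheel5 are present.
- tray: aluminium gear tray, 160 mm long (its x), 110 mm wide, floor 3 mm, walls 18 mm high, 3 mm thick on the long sides and the +x end; the -x end is the open pouring lip, at first roughly towards the robot. Upright grip plate 12 mm thick at x = +86 mm, 50 mm wide, 72 mm high. 220 g. Origin: underside centre, z up. Wheels slide from 16 to 23 degrees of tip; tip about 50 degrees to empty it
- tray_grip (a point): middle of the tray's grip plate, 52 mm above the tray's underside; close the fingers along the tray's x
- tray_lip (a point): middle of the tray's pouring lip, on the floor surface
- pan: square open stainless wash pan, 170 x 170 mm outside, 50 mm high, walls and floor 3 mm, 0.9 kg. Origin: centre of the underside
- brush: bench brush hanging upright, bristles down. z up the handle, any yaw. Origin: underside centre of its collar (34 mm across, 5 mm thick). Round steel handle 14 mm across from 5 to 75 mm above the origin (grip it about 40 mm up); below, shaft 9 mm and from -65 mm ferrule 18 mm across, then bristles 17 mm across down to 110 mm below the origin. 110 g
- brush_tip (a point): end of the bristles. The bristles yield lengthwise up to 10 mm, pushing back with about 0.5 N at first touch and 2.6 N at the end
- stand: fixed brush stand: foot 115 x 80 x 8 mm, post on its +x side, and on top a two-pronged hook open to its own -x (roughly towards the robot): prongs 18 mm apart, 38 mm over both, tops 150 mm above the bench, with 7 mm upstands 21 to 26 mm before and behind the seat. Nothing stands higher. Origin: on the bench straight below the seat
- hook_seat (a point): where the brush's origin (collar underside) sits on the prongs, 150 mm above the bench; the brush has 4 mm play each way. Lift the brush at least 10 mm, better 20 mm, then draw it out along the stand's -x by 60 mm or more; hang it back the same way
- pot: small white ceramic pot, empty to look at, 66 mm across, 50 mm high, walls 4 mm, inner floor 8 mm above its underside, 250 g. Origin: centre of the underside
- pot_rim (a point): centre of the pot's mouth, 50 mm above its underside
- loupe: black watchmaker's loupe, 38 mm across, 30 mm high: leave alone
- barrel: brass spring barrel, 58 mm across, 26 mm high with an arbor stub to 38 mm, no teeth: leave alone
- pinion_cube: clear acrylic cube of 40 mm with a pinion inside: leave alone
Not all that is in view belongs to the job. There is more than one size of the brush; the job needs the smaller.

How it is judged:
On the way, in this order (a step that is already met when the one before it is completed fails the run):
1. all wheels are in the tray, which stands level (x of wheel1 in the frame of tray between -0.085 and 0.085 m and y of wheel1 in the frame of tray between -0.055 and 0.055 m and z of wheel1 in the frame of tray between -0.005 and 0.045 m and linear speed of each of wheel1, wheel2, wheel3, wheel4, wheel5 below 0.03 m/s and x of wheel2 in the frame of tray between -0.085 and 0.085 m and y of wheel2 in the frame of tray between -0.055 and 0.055 m and z of wheel2 in the frame of tray between -0.005 and 0.045 m and x of wheel3 in the frame of tray between -0.085 and 0.085 m and y of wheel3 in the frame of tray between -0.055 and 0.055 m and z of wheel3 in the frame of tray between -0.005 and 0.045 m and x of wheel4 in the frame of tray between -0.085 and 0.085 m and y of wheel4 in the frame of tray between -0.055 and 0.055 m and z of wheel4 in the frame of tray between -0.005 and 0.045 m and x of wheel5 in the frame of tray between -0.085 and 0.085 m and y of wheel5 in the frame of tray between -0.055 and 0.055 m and z of wheel5 in the frame of tray between -0.005 and 0.045 m and angle between tray's own z axis and vertical below 0.15 rad), for 0.2 s.
2. the tray, with wheels in it, begins to tip over the pan (angle between tray's own z axis and vertical above 0.15 rad and horizontal distance between tray_lip and pan below 0.13 m and x of wheel1 in the frame of tray between -0.085 and 0.085 m and y of wheel1 in the frame of tray between -0.055 and 0.055 m and z of wheel1 in the frame of tray between -0.005 and 0.045 m and x of wheel2 in the frame of tray between -0.085 and 0.085 m and y of wheel2 in the frame of tray between -0.055 and 0.055 m and z of wheel2 in the frame of tray between -0.005 and 0.045 m), for 0.02 s.
3. the tray is tipped over the pan and wheels slide into the pan (angle between tray's own z axis and vertical above 0.3 rad and horizontal distance between tray_lip and pan below 0.13 m and ((x of wheel1 in the frame of pan between -0.09 and 0.09 m and y of wheel1 in the frame of pan between -0.09 and 0.09 m and z of wheel1 in the frame of pan between -0.005 and 0.055 m) or (x of wheel2 in the frame of pan between -0.09 and 0.09 m and y of wheel2 in the frame of pan between -0.09 and 0.09 m and z of wheel2 in the frame of pan between -0.005 and 0.055 m) or (x of wheel3 in the frame of pan between -0.09 and 0.09 m and y of wheel3 in the frame of pan between -0.09 and 0.09 m and z of wheel3 in the frame of pan between -0.005 and 0.055 m) or (x of wheel4 in the frame of pan between -0.09 and 0.09 m and y of wheel4 in the frame of pan between -0.09 and 0.09 m and z of wheel4 in the frame of pan between -0.005 and 0.055 m) or (x of wheel5 in the frame of pan between -0.09 and 0.09 m and y of wheel5 in the frame of pan between -0.09 and 0.09 m and z of wheel5 in the frame of pan between -0.005 and 0.055 m))), for 0.05 s.
4. all wheels lie in the pan and the tray stands flat on the bench (x of wheel1 in the frame of pan between -0.09 and 0.09 m and y of wheel1 in the frame of pan between -0.09 and 0.09 m and z of wheel1 in the frame of pan between -0.005 and 0.055 m and x of wheel2 in the frame of pan between -0.09 and 0.09 m and y of wheel2 in the frame of pan between -0.09 and 0.09 m and z of wheel2 in the frame of pan between -0.005 and 0.055 m and x of wheel3 in the frame of pan between -0.09 and 0.09 m and y of wheel3 in the frame of pan between -0.09 and 0.09 m and z of wheel3 in the frame of pan between -0.005 and 0.055 m and x of wheel4 in the frame of pan between -0.09 and 0.09 m and y of wheel4 in the frame of pan between -0.09 and 0.09 m and z of wheel4 in the frame of pan between -0.005 and 0.055 m and x of wheel5 in the frame of pan between -0.09 and 0.09 m and y of wheel5 in the frame of pan between -0.09 and 0.09 m and z of wheel5 in the frame of pan between -0.005 and 0.055 m and angle between tray's own z axis and vertical below 0.08 rad and height (world z) of tray below 0.008 m and linear speed of tray below 0.03 m/s), for 0.2 s.
5. the bristles are dipped into the pot (z of brush_tip in the frame of pot_rim below -0.015 m and horizontal distance between brush_tip and pot_rim below 0.03 m and angle between pot's own z axis and vertical below 0.25 rad), for 0.1 s.
6. the bristles touch the tray floor in its grip half (contact force between brush and tray above 0.15 N and x of brush_tip in the frame of tray between 0.015 and 0.085 m and y of brush_tip in the frame of tray between -0.052 and 0.052 m and z of brush_tip in the frame of tray below 0.009 m), for 0.05 s.
7. the bristles wipe over the middle of the tray floor (contact force between brush and tray above 0.15 N and x of brush_tip in the frame of tray between -0.02 and 0.01 m and y of brush_tip in the frame of tray between -0.052 and 0.052 m and z of brush_tip in the frame of tray below 0.009 m), for 0.05 s.
8. the bristles wipe the tray floor towards the lip (contact force between brush and tray above 0.15 N and x of brush_tip in the frame of tray between -0.095 and -0.03 m and y of brush_tip in the frame of tray between -0.052 and 0.052 m and z of brush_tip in the frame of tray below 0.009 m), for 0.05 s.
9. the bristles are rinsed in the pot (all of step 5), for 0.1 s.
At the end, for the whole second after the job is handed in: Every wheel lies inside the pan; the tray stands flat on the bench (within about 4 degrees, 8 mm); the brush hangs at rest and upright on the hook, its collar within 12 mm of the seat; the pot stands upright on the bench (all of step 4 and distance between brush and hook_seat below 0.012 m and angle between brush's own z axis and vertical below 0.12 rad and linear speed of brush below 0.03 m/s and angle between pot's own z axis and vertical below 0.15 rad and height (world z) of pot below 0.01 m); the robot touches nothing.
It fails at once if the loupe is moved more than 20 mm (distance of loupe from where it was at the start of the episode above 0.02 m).
It fails at once if the spring barrel is moved more than 20 mm (distance of barrel from where it was at the start of the episode above 0.02 m).
It fails at once if the acrylic cube is moved more than 20 mm (distance of pinion_cube from where it was at the start of the episode above 0.02 m).
Of wheel3, wheel4, wheel5 only 1 to 3 are there at a start; the rules pass over those that are not, and their reading is None.
At some moment in a run one of wheel3, wheel4, wheel5, pot may be knocked a few centimetres aside while the robot is not near it.
It also fails if it takes over 210 s, if anything falls off the work surface, if the arm or the gripper's body presses on something with over 40 N, if the wrist force passes 120 N, or if a joint passes its speed limit or range.

## Working session

There is one attempt and no reset: what is moved stays moved. The work goes in short steps, Python scripts to look and compute and a shell command to move; the robot and the scene stay as the last step left them, time stands still between calls to the robot, and variables do not carry over. Pictures are saved under pics/ and viewed, at most 14 in all, crops included, and the job is handed in when it is done.

```bash
mkdir -p pics
cat > h.py <<'E'
import numpy as np, cv2
from scipy.spatial.transform import Rotation as R
from rig import telemetry, viewer, hand_in
def cam(n):
    c=viewer.camera_info(n);K=np.array(c["intrinsics"],float);return K,float(c["k1"]),np.array(c["rvec"],float).ravel(),np.array(c["tvec"],float).ravel()
def proj(n,P):
    K,k,r,t=cam(n);return cv2.projectPoints(np.atleast_2d(np.array(P,float)),r,t,K,np.array([k,0,0,0,0.]))[0][:,0]
def ground(n,uv,z=0.):
    K,k,r,t=cam(n);x=cv2.undistortPoints(np.array(uv,float).reshape(-1,1,2),K,np.array([k,0,0,0,0.]))[:,0]
    M=R.from_rotvec(r).as_matrix();C=-M.T@t;d=np.c_[x,np.ones(len(x))]@M
    return C+d*((z-C[2])/d[:,2:])
def snap(n,f):
    im=viewer.camera(n);cv2.imwrite(f"pics/{f}.png",im);return im
def delta(p,yaw=None):
    o=telemetry.get_obs();M=R.from_quat(o["tool_rot"]).as_matrix()
    print("shift mm",np.round(M.T@(np.array(p)-o["position"])*1000,1),"yaw of tool y",np.round(np.degrees(np.arctan2(M[1,1],M[0,1])),1))
E
python3 - <<'E'
from h import *
np.set_printoptions(precision=3,suppress=True)
for n in("scene","top"):
    im=snap(n,n+"0");cv2.imwrite(f"pics/{n}0b.png",cv2.resize(im,(800,600)))
    K,k,r,t=cam(n);print(n,K.tolist(),k,"C",-R.from_rotvec(r).as_matrix().T@t)
    for th in("wheel1","tray","pan","brush","stand","pot","loupe","barrel","pinion_cube"):
        for d in viewer.recognise(n,th):
            l,tp,w,h=d["bbox"];print(th,round(d["p"],2),np.round(d["bbox"]),ground(n,[l+w/2,tp+h/2],0)[0][:2])
o=telemetry.get_obs();print(o["tool_rot"],o["grip_width"],o["time"],R.from_quat(o["tool_rot"]).as_matrix())
E
```

```text
scene [[347.57468481534914, 0.0, 256.8176186650012], [0.0, 347.57468481534914, 198.18321633532568], [0.0, 0.0, 1.0]] -0.0046379836154616565 C [1.09  0.404 0.741]
wheel1 0.63 [218. 235.  10.  13.] [ 0.68  -0.064]
wheel1 0.58 [351. 281.  18.  17.] [0.579 0.297]
wheel1 0.48 [338. 262.  18.  13.] [0.544 0.242]
wheel1 0.43 [242. 180.  11.   6.] [ 0.449 -0.173]
tray 0.94 [325. 242.  62.  67.] [0.55  0.269]
tray 0.61 [394. 238.  16.  16.] [0.387 0.321]
pan 0.82 [253. 175.  81.  68.] [0.454 0.012]
pan 0.26 [172. 157.  43.  67.] [ 0.588 -0.284]
brush 0.68 [190. 142.  14.  57.] [ 0.509 -0.347]
brush 0.65 [140. 129.  24.  72.] [ 0.587 -0.492]
stand 0.82 [175. 162.  43.  62.] [ 0.59  -0.269]
pot 0.7 [182. 147.  10.  20.] [ 0.477 -0.435]
loupe 0.78 [395. 237.  14.  13.] [0.377 0.319]
loupe 0.73 [268. 258.   9.  13.] [0.655 0.086]
barrel 0.55 [288. 313.  27.  30.] [0.749 0.243]
pinion_cube 0.83 [192. 240.  16.  24.] [ 0.744 -0.089]
pinion_cube 0.22 [192. 143.  12.  58.] [ 0.51  -0.342]
top [[366.00619822754095, 0.0, 252.1578302847416], [0.0, 366.00619822754095, 188.73048289090033], [0.0, 0.0, 1.0]] -0.08118457382254644 C [ 0.393 -0.058  1.235]
wheel1 0.68 [282. 217.  13.   8.] [ 0.458 -0.171]
wheel1 0.52 [206. 161.  14.  12.] [0.652 0.08 ]
wheel1 0.47 [145. 187.   8.  14.] [0.566 0.301]
tray 0.64 [142. 168.  36.  60.] [0.551 0.262]
pan 0.6 [204. 189.  59.  60.] [0.469 0.012]
brush 0.66 [329. 136.  23.  23.] [ 0.708 -0.364]
stand 0.95 [288. 152.  26.  41.] [ 0.622 -0.223]
stand 0.38 [250. 151.   9.  11.] [ 0.684 -0.064]
stand 0.28 [142. 168.  42.  59.] [0.55  0.253]
pot 0.79 [344. 199.  27.  20.] [ 0.491 -0.407]
pot 0.25 [206. 159.  10.  13.] [0.659 0.086]
loupe 0.61 [137. 240.  13.  12.] [0.388 0.32 ]
barrel 0.69 [160. 133.  16.  19.] [0.746 0.239]
[ 0.989  0.145 -0.     0.   ] 0.08692636632289626 1.0 [[ 0.958  0.287  0.   ]
 [ 0.287 -0.958 -0.   ]
 [-0.     0.    -1.   ]]
```

View pics/top0b.png

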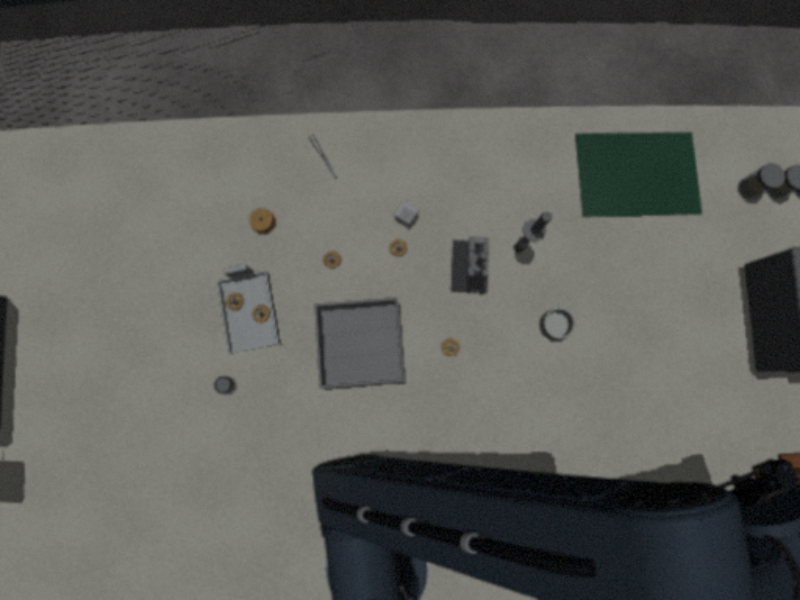

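View pics/scene0b.png

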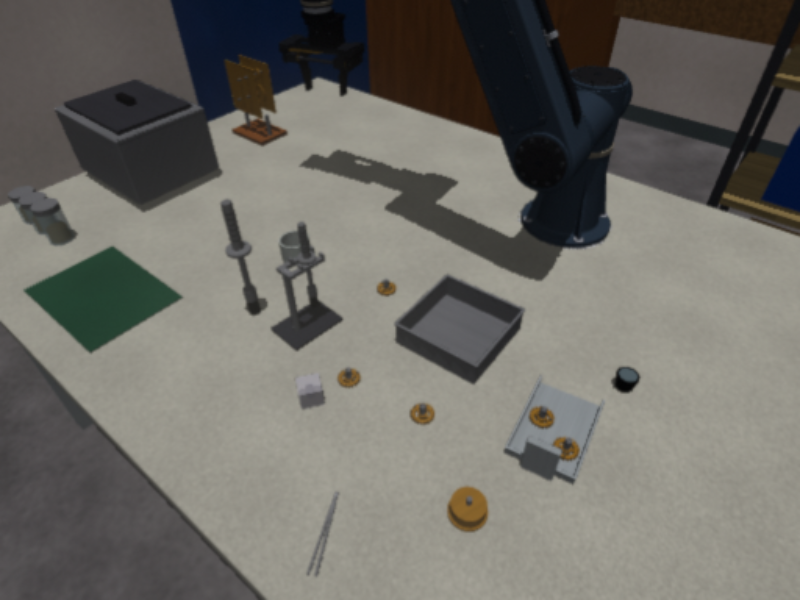

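Run:
```python
from h import *
np.set_printoptions(precision=4,suppress=True)
for n in("top","scene"):
    im=cv2.imread(f"pics/{n}0.png");hs=cv2.cvtColor(im,cv2.COLOR_BGR2HSV)
    m=((hs[...,0]>8)&(hs[...,0]<28)&(hs[...,1]>100)&(hs[...,2]>70)).astype(np.uint8)
    m=cv2.morphologyEx(m,cv2.MORPH_CLOSE,np.ones((5,5)))
    _,_,st,ce=cv2.connectedComponentsWithStats(m)
    for s in st[1:]:
        if s[4]>25:
            c=[s[0]+(s[2]-1)/2,s[1]+(s[3]-1)/2];print(n,s,ground(n,c,.006)[0])
def crop(im,x,y,w,h,s):return cv2.resize(im[y:y+h,x:x+w],None,fx=s,fy=s,interpolation=cv2.INTER_CUBIC)
t=cv2.imread("pics/top0.png");s=cv2.imread("pics/scene0.png")
a=np.hstack([crop(t,130,150,80,60,5),crop(t,280,140,80,60,5)])
b=np.hstack([crop(s,310,230,80,60,5),crop(s,160,130,80,60,5)])
cv2.imwrite("pics/c1.png",np.clip(np.vstack([a,b]).astype(float)*1.4,0,255).astype(np.uint8))
```

```text
top [160 134  15  14 159] [0.7508 0.2396 0.006 ]
top [250 154  10   9  72] [ 0.6782 -0.0635  0.006 ]
top [208 161   9  10  74] [0.6565 0.0831 0.006 ]
top [145 188  10  10  72] [0.5695 0.299  0.006 ]
top [162 196  10  10  78] [0.5403 0.2401 0.006 ]
top [283 217  10  11  57] [ 0.4554 -0.1674  0.006 ]
top [500 290  12   9  62] [ 0.1832 -0.9034  0.006 ]
scene [496  47  16   5  48] [-1.3186  0.1971  0.006 ]
scene [149  74  34  17 233] [ 0.1385 -0.9639  0.006 ]
scene [462 123  50  19 215] [-0.3473  0.3488  0.006 ]
scene [242 181  11   8  76] [ 0.4624 -0.1653  0.006 ]
scene [217 236  13  11 109] [ 0.6819 -0.0626  0.006 ]
scene [263 259  15  12 137] [0.6622 0.0849 0.006 ]
scene [339 261  15  13 142] [0.5463 0.2394 0.006 ]
scene [354 280  17  14 145] [0.5725 0.2975 0.006 ]
scene [287 312  25  28 570] [0.7511 0.236  0.006 ]
```

View pics/c1.png

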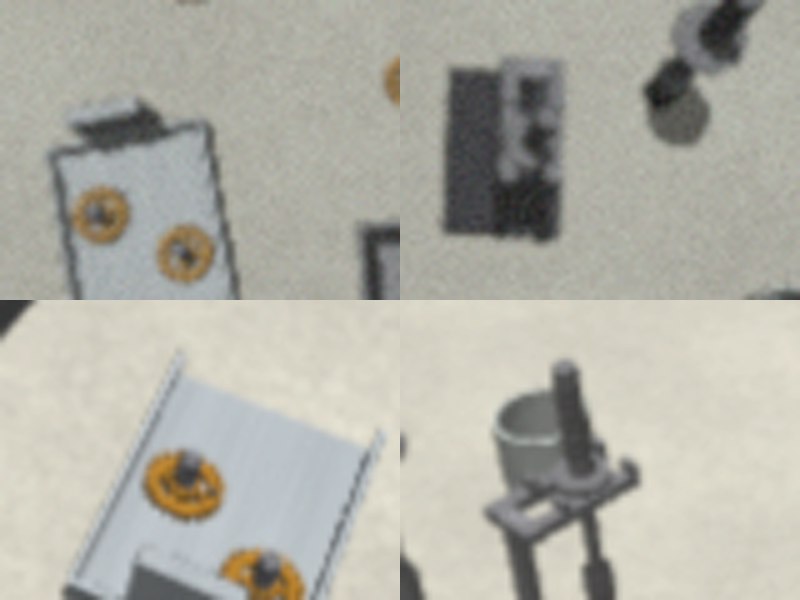

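Run:
```python
from h import *
from scipy.optimize import least_squares
np.set_printoptions(precision=4,suppress=True)
W={'gl':[.08,.055,.018],'gr':[.08,-.055,.018],'ll':[-.08,.055,.018],'lr':[-.08,-.055,.018]}
ob=[('top','gl',140.4,180.4),('top','gr',171.4,175),('top','ll',147.8,225.3),('top','lr',179.8,220.8),('scene','lr',346,240.4),('scene','ll',385.6,256.4),('scene','gr',323.6,287.6)]
def f(p):
    M=R.from_euler('z',p[2]).as_matrix();return np.concatenate([proj(n,M@W[k]+[p[0],p[1],0])[0]-[u,v] for n,k,u,v in ob])
s=least_squares(f,[.55,.26,.1]);print("tray",s.x,np.degrees(s.x[2]),s.fun)
for n,uv,z in(("scene",(195,165.6),.152),("scene",(193,143.4),.225),("top",((540-400)/5+280,140/5+140),.152),("top",((533-400)/5+280,92/5+140),.225),("top",(355.8,207),.05),("scene",(189.6,154),.05)):print(n,uv,z,ground(n,uv,z))
print("foot",ground("top",[(289,153.6),(312,153.6),(311,187.6),(289.4,187)],.008))
print("pan top",ground("top",np.array([(316,305),(398,301),(405,382),(322,388)])*.64,.05))
print("pan scene",ground("scene",np.array([(397,323),(447,277),(523,314),(473,362)])*.64,.05))
for a in((.680,-.063,.15),(.659,.084,.15),(.459,-.166,.15)):delta(a)
```

```text
tray [0.5451 0.2643 0.1819] 10.420221431732049 [-1.5552 -0.9488 -1.1623 -2.3171 -1.0775  0.2272 -1.0759 -2.0842 -0.841
 -1.2602  0.7305 -1.4772 -0.2356 -3.3493]
scene (195, 165.6) 0.152 [[ 0.617  -0.2155  0.152 ]]
scene (193, 143.4) 0.225 [[ 0.6141 -0.2122  0.225 ]]
top (308.0, 168.0) 0.152 [[ 0.6085 -0.2233  0.152 ]]
top (306.6, 158.4) 0.225 [[ 0.6217 -0.2096  0.225 ]]
top (355.8, 207) 0.05 [[ 0.4947 -0.3888  0.05  ]]
scene (189.6, 154) 0.05 [[ 0.5029 -0.3839  0.05  ]]
foot [[ 0.6895 -0.1826  0.008 ]
 [ 0.6872 -0.2618  0.008 ]
 [ 0.5691 -0.252   0.008 ]
 [ 0.5734 -0.1787  0.008 ]]
pan top [[ 0.5489  0.1114  0.05  ]
 [ 0.5521 -0.0605  0.05  ]
 [ 0.384  -0.0697  0.05  ]
 [ 0.3766  0.1011  0.05  ]]
pan scene [[ 0.5599 -0.053   0.05  ]
 [ 0.3981 -0.0593  0.05  ]
 [ 0.3963  0.1116  0.05  ]
 [ 0.5511  0.1062  0.05  ]]
shift mm [ 633.4 -369.7   91.5] yaw of tool y -73.3
shift mm [ 655.4 -516.5   91.5] yaw of tool y -73.3
shift mm [ 392.1 -334.4   91.6] yaw of tool y -73.3
```

```bash
python3 -m creep '[{"translation":[131,-111,20],"roll":0,"gripper":60},{"translation":[131,-111,20],"roll":0,"gripper":60},{"translation":[131,-111,20],"roll":0,"gripper":60},{"translation":[131,-111,20],"roll":0,"gripper":60},{"translation":[131,-111,20],"roll":0,"gripper":60}]' 20
python3 -m creep '[{"translation":[131,-111,20],"roll":0,"gripper":60},{"translation":[131,-111,20],"roll":0,"gripper":60},{"translation":[131,-111,20],"roll":0,"gripper":60},{"translation":[131,-111,20],"roll":0,"gripper":60},{"translation":[131,-111,20],"roll":0,"gripper":60}]'
python3 -m creep '[{"translation":[131,-111,40],"roll":0,"gripper":60},{"translation":[131,-111,40],"roll":0,"gripper":60},{"translation":[131,-111,40],"roll":0,"gripper":60},{"translation":[131,-111,40],"roll":0,"gripper":60},{"translation":[131,-111,40],"roll":0,"gripper":60}]'
python3 -c "
from h import *
delta((.458,-.167,.028))"
```

```text
time: 1.42
position: [0.2747, -0.4472, 0.2204]
tool_rot: [0.989, 0.147, 0.0, -0.004]
ft_force: [-1.4, 1.1, 0.0]
grip_width: 0.0635
grip_force: 0.0
time: 1.83
position: [0.3677, -0.3049, 0.2008]
tool_rot: [0.989, 0.147, -0.0, -0.003]
ft_force: [-0.4, -0.2, -0.7]
grip_width: 0.0599
grip_force: 0.0
time: 2.25
position: [0.4618, -0.1632, 0.1606]
tool_rot: [0.989, 0.147, -0.0, -0.001]
ft_force: [-0.2, 0.7, 0.2]
grip_width: 0.0599
grip_force: 0.0
shift mm [ -4.7   2.9 132.6] yaw of tool y -73.1
```

```bash
python3 -m creep '[{"translation":[-4,3,132],"roll":0,"gripper":60},{"translation":[-4,3,132],"roll":0,"gripper":60},{"translation":[-4,3,132],"roll":0,"gripper":60},{"translation":[-4,3,132],"roll":0,"gripper":60},{"translation":[-4,3,132],"roll":0,"gripper":60}]' 20
python3 -m creep '[{"translation":[0,0,0],"roll":0,"gripper":0},{"translation":[0,0,0],"roll":0,"gripper":0},{"translation":[0,0,0],"roll":0,"gripper":0},{"translation":[0,0,0],"roll":0,"gripper":0},{"translation":[0,0,0],"roll":0,"gripper":0}]'
python3 -m creep '[{"translation":[0,0,0],"roll":0,"gripper":0},{"translation":[0,0,-40],"roll":0,"gripper":0},{"translation":[0,0,-80],"roll":0,"gripper":0},{"translation":[0,0,-80],"roll":0,"gripper":0},{"translation":[0,0,-80],"roll":0,"gripper":0}]'
python3 - <<'E'
from h import *
# tray slot targets: tray pose ~ (.543,.264) yaw 10.4deg ; wheels in tray frame
T=np.array([.543,.264]);c,s=np.cos(.182),np.sin(.182);M=np.array([[c,-s],[s,c]])
for w in((.571,.298),(.543,.240)):print("tray wheel",M.T@(np.array(w)-T))
for p in((-.055,.03),(-.055,-.025),(-.01,.03)):
    q=T+M@p;print(p,q);delta((*q,.15))
E
```

```text
time: 2.67
position: [0.4556, -0.1709, 0.027]
tool_rot: [0.989, 0.145, -0.003, -0.002]
ft_force: [1.5, -0.0, 0.3]
grip_width: 0.0599
grip_force: 0.0
time: 3.08
position: [0.4582, -0.1717, 0.0314]
tool_rot: [0.989, 0.145, 0.001, 0.001]
ft_force: [0.2, 0.1, 0.6]
grip_width: 0.0348
grip_force: 0.0
time: 3.5
position: [0.4587, -0.1719, 0.1118]
tool_rot: [0.989, 0.145, 0.002, 0.002]
ft_force: [-0.2, -0.4, -0.8]
grip_width: 0.0034
grip_force: 0.0
tray wheel [0.03369144 0.02837053]
tray wheel [-0.00434393 -0.02360361]
(-0.055, 0.03) [0.48347849 0.28354968]
shift mm [ 154.6 -429.   -39.6] yaw of tool y -73.3
(-0.055, -0.025) [0.49343332 0.22945808]
shift mm [ 148.6 -374.3  -39.4] yaw of tool y -73.3
(-0.01, 0.03) [0.52773526 0.29169454]
shift mm [ 199.3 -424.1  -39.4] yaw of tool y -73.3
```

```bash
python3 -m creep '[{"translation":[0,-4,0],"roll":0,"gripper":40},{"translation":[0,-4,0],"roll":0,"gripper":40},{"translation":[0,-4,0],"roll":0,"gripper":40},{"translation":[0,-4,0],"roll":0,"gripper":40},{"translation":[0,-4,0],"roll":0,"gripper":40}]' 20
python3 -m creep '[{"translation":[0,0,0],"roll":0,"gripper":40},{"translation":[0,0,40],"roll":0,"gripper":40},{"translation":[0,0,82],"roll":0,"gripper":40},{"translation":[0,0,82],"roll":0,"gripper":40},{"translation":[0,0,82],"roll":0,"gripper":20}]'
python3 -m creep '[{"translation":[0,0,0],"roll":0,"gripper":0},{"translation":[0,0,0],"roll":0,"gripper":0},{"translation":[0,0,0],"roll":0,"gripper":0},{"translation":[0,0,0],"roll":0,"gripper":0},{"translation":[0,0,0],"roll":0,"gripper":0}]'
python3 -m creep '[{"translation":[0,0,0],"roll":0,"gripper":0},{"translation":[0,0,0],"roll":0,"gripper":0},{"translation":[0,0,0],"roll":0,"gripper":0}]'
```

```text
time: 3.92
position: [0.4557, -0.167, 0.1088]
tool_rot: [0.989, 0.145, -0.001, -0.001]
ft_force: [0.4, 1.1, 0.4]
grip_width: 0.0291
grip_force: 0.0
time: 4.33
position: [0.4549, -0.1666, 0.0246]
tool_rot: [0.989, 0.145, -0.002, -0.002]
ft_force: [0.7, -0.2, -0.3]
grip_width: 0.0373
grip_force: 18.8
time: 4.75
position: [0.4565, -0.1674, 0.0285]
tool_rot: [0.989, 0.145, 0.001, 0.001]
ft_force: [0.9, 0.3, -0.5]
grip_width: 0.0374
grip_force: 20.0
time: 5.0
position: [0.4562, -0.1673, 0.0278]
tool_rot: [0.989, 0.145, 0.0, 0.0]
ft_force: [0.3, 0.7, -0.0]
grip_width: 0.0372
grip_force: 20.0
```

```bash
python3 -m creep '[{"translation":[0,0,0],"roll":0,"gripper":55},{"translation":[0,0,0],"roll":0,"gripper":55},{"translation":[0,0,0],"roll":0,"gripper":55},{"translation":[0,0,0],"roll":0,"gripper":55},{"translation":[0,0,0],"roll":0,"gripper":50}]' 20
python3 -m creep '[{"translation":[0,0,-2],"roll":0,"gripper":0},{"translation":[0,0,-2],"roll":0,"gripper":0},{"translation":[0,0,-2],"roll":0,"gripper":0},{"translation":[0,0,-2],"roll":0,"gripper":0},{"translation":[0,0,-2],"roll":0,"gripper":0}]'
python3 -m creep '[{"translation":[0,0,0],"roll":0,"gripper":0},{"translation":[0,0,0],"roll":0,"gripper":0},{"translation":[0,0,0],"roll":0,"gripper":0},{"translation":[0,0,0],"roll":0,"gripper":0},{"translation":[0,0,0],"roll":0,"gripper":0}]'
python3 -m creep '[{"translation":[0,0,0],"roll":0,"gripper":0},{"translation":[0,0,0],"roll":0,"gripper":0},{"translation":[0,0,0],"roll":0,"gripper":0}]'
```

```text
time: 5.42
position: [0.4561, -0.1672, 0.0275]
tool_rot: [0.989, 0.145, -0.0, -0.0]
ft_force: [-0.4, -0.5, -0.5]
grip_width: 0.0518
grip_force: 0.0
time: 5.83
position: [0.4561, -0.1672, 0.0296]
tool_rot: [0.989, 0.145, 0.0, 0.0]
ft_force: [0.7, -0.2, 0.5]
grip_width: 0.0247
grip_force: 0.0
time: 6.25
position: [0.4561, -0.1672, 0.0295]
tool_rot: [0.989, 0.145, -0.0, -0.0]
ft_force: [0.2, -0.8, -0.3]
grip_width: 0.0109
grip_force: 20.0
time: 6.5
position: [0.4561, -0.1672, 0.0295]
tool_rot: [0.989, 0.145, -0.0, 0.0]
ft_force: [-0.1, -0.1, 0.7]
grip_width: 0.0111
grip_force: 20.0
```

```bash
python3 -m creep '[{"translation":[0,0,-30],"roll":0,"gripper":0},{"translation":[0,0,-60],"roll":0,"gripper":0},{"translation":[0,0,-90],"roll":0,"gripper":0},{"translation":[13,-34,-95],"roll":0,"gripper":0},{"translation":[26,-66,-95],"roll":0,"gripper":0}]' 20
python3 -m creep '[{"translation":[14,-34,0],"roll":0,"gripper":0},{"translation":[26,-67,0],"roll":0,"gripper":0},{"translation":[39,-100,0],"roll":0,"gripper":0},{"translation":[52,-134,0],"roll":0,"gripper":0},{"translation":[65,-165,0],"roll":0,"gripper":0}]'
python3 -m creep '[{"translation":[13,-34,0],"roll":0,"gripper":0},{"translation":[26,-67,0],"roll":0,"gripper":0},{"translation":[39,-100,0],"roll":0,"gripper":0},{"translation":[52,-130,0],"roll":0,"gripper":0},{"translation":[57,-143,0],"roll":0,"gripper":0}]'
python3 -m creep '[{"translation":[0,0,0],"roll":0,"gripper":0}]'
python3 -c "
from h import *
delta((.491,.234,.034))
snap('scene','s1');i=snap('top','t1');cv2.imwrite('pics/t1c.png',cv2.resize(i[130:250,120:280],(800,600)))"
```

```text
time: 6.92
position: [0.4641, -0.098, 0.1269]
tool_rot: [0.99, 0.143, 0.003, 0.002]
ft_force: [0.1, 0.1, -0.8]
grip_width: 0.0113
grip_force: 20.0
time: 7.33
position: [0.4764, 0.0822, 0.1245]
tool_rot: [0.989, 0.145, -0.0, -0.0]
ft_force: [0.2, -0.5, -0.4]
grip_width: 0.0112
grip_force: 20.0
time: 7.75
position: [0.4909, 0.2374, 0.1246]
tool_rot: [0.989, 0.146, 0.001, -0.001]
ft_force: [-0.0, 0.2, 0.4]
grip_width: 0.0115
grip_force: 20.0
time: 7.83
position: [0.4908, 0.2368, 0.1245]
tool_rot: [0.989, 0.147, 0.001, -0.0]
ft_force: [1.3, 0.5, -0.6]
grip_width: 0.0108
grip_force: 20.0
shift mm [-0.7  2.8 90.5] yaw of tool y -73.1
```

View pics/t1c.png

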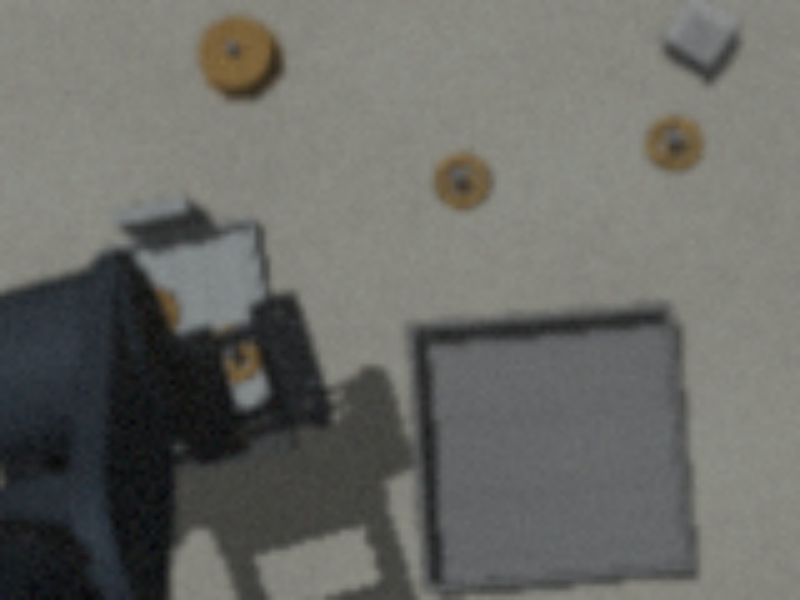

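```bash
python3 -m creep '[{"translation":[-1,3,30],"roll":0,"gripper":0},{"translation":[-1,3,55],"roll":0,"gripper":0},{"translation":[-1,3,75],"roll":0,"gripper":0},{"translation":[-1,3,85],"roll":0,"gripper":0},{"translation":[-1,3,90],"roll":0,"gripper":0}]' 20
python3 -m creep '[{"translation":[0,0,0],"roll":0,"gripper":0},{"translation":[0,0,0],"roll":0,"gripper":0}]'
python3 -m creep '[{"translation":[0,0,0],"roll":0,"gripper":20},{"translation":[0,0,0],"roll":0,"gripper":20},{"translation":[0,0,0],"roll":0,"gripper":20},{"translation":[0,0,0],"roll":0,"gripper":20}]'
python3 -m creep '[{"translation":[0,0,-30],"roll":0,"gripper":20},{"translation":[0,0,-60],"roll":0,"gripper":50},{"translation":[0,0,-90],"roll":0,"gripper":50},{"translation":[0,0,-90],"roll":0,"gripper":50},{"translation":[0,0,-90],"roll":0,"gripper":50}]'
python3 -c "
from h import *
delta((.659,.084,.11))
delta((.680,-.063,.11))"
```

```text
time: 8.35
position: [0.4895, 0.2287, 0.033]
tool_rot: [0.99, 0.144, -0.002, 0.0]
ft_force: [0.4, -0.2, 0.3]
grip_width: 0.0109
grip_force: 20.0
time: 8.52
position: [0.4911, 0.2299, 0.0351]
tool_rot: [0.99, 0.144, 0.0, -0.0]
ft_force: [0.2, 0.8, -0.7]
grip_width: 0.0107
grip_force: 20.0
time: 8.85
position: [0.491, 0.2306, 0.0353]
tool_rot: [0.989, 0.145, 0.001, -0.0]
ft_force: [-0.5, 0.1, -0.3]
grip_width: 0.0192
grip_force: 0.0
time: 9.27
position: [0.4919, 0.2308, 0.1267]
tool_rot: [0.989, 0.145, 0.003, -0.0]
ft_force: [-0.2, 0.5, -0.5]
grip_width: 0.0389
grip_force: 0.0
shift mm [117.9 188.6  17.3] yaw of tool y -73.3
shift mm [ 95.8 335.4  17.2] yaw of tool y -73.3
```

```bash
python3 -m creep '[{"translation":[20,33,0],"roll":0,"gripper":50},{"translation":[41,66,0],"roll":0,"gripper":50},{"translation":[62,99,0],"roll":0,"gripper":50},{"translation":[83,132,0],"roll":0,"gripper":50},{"translation":[103,165,0],"roll":0,"gripper":50}]' 20
python3 -m creep '[{"translation":[15,23,20],"roll":0,"gripper":50},{"translation":[15,23,55],"roll":0,"gripper":50},{"translation":[15,23,80],"roll":0,"gripper":50},{"translation":[15,23,92],"roll":0,"gripper":50},{"translation":[15,23,97],"roll":0,"gripper":50}]'
python3 -m creep '[{"translation":[0,0,0],"roll":0,"gripper":50},{"translation":[0,0,0],"roll":0,"gripper":50}]'
python3 - <<'E'
from h import *
delta((.659,.084,.0295))
snap('scene','s2');snap('top','t2')
p=proj('scene',[telemetry.get_obs()['position']])[0];print(p)
i=cv2.imread('pics/s2.png');x,y=map(int,p);cv2.imwrite('pics/s2c.png',cv2.resize(i[y-40:y+50,x-60:x+60],(800,600)))
E
```

```text
time: 9.68
position: [0.6367, 0.1006, 0.1229]
tool_rot: [0.989, 0.145, -0.001, -0.0]
ft_force: [0.0, -0.1, 0.3]
grip_width: 0.0499
grip_force: 0.0
time: 10.1
position: [0.6544, 0.0841, 0.0235]
tool_rot: [0.989, 0.145, -0.004, -0.001]
ft_force: [-0.3, -0.4, 1.2]
grip_width: 0.0498
grip_force: 0.0
time: 10.27
position: [0.6578, 0.0845, 0.028]
tool_rot: [0.989, 0.145, 0.0, 0.0]
ft_force: [-0.1, -0.2, 1.2]
grip_width: 0.0499
grip_force: 0.0
shift mm [ 1.   0.8 -1.5] yaw of tool y -73.3
[270.88438861 258.01699396]
```

View pics/s2c.png

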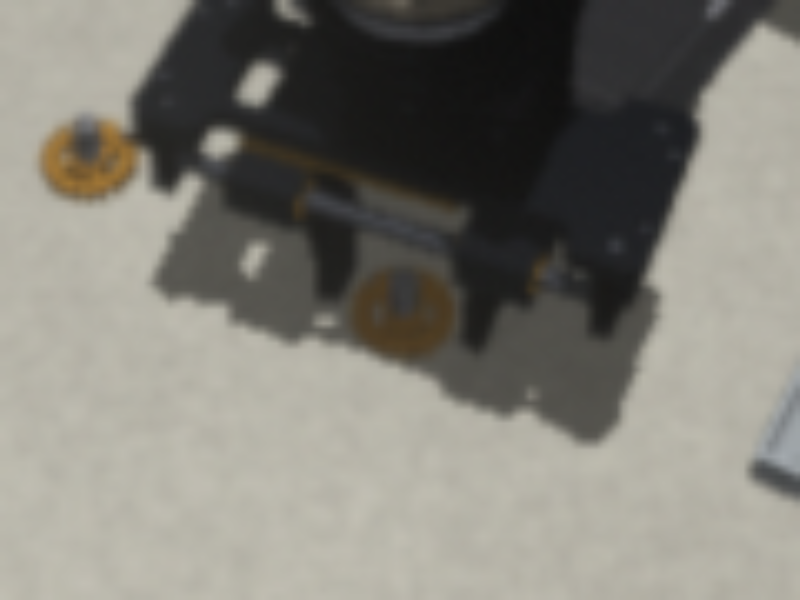

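```bash
python3 -m creep '[{"translation":[1,0,-2],"roll":0,"gripper":0},{"translation":[1,0,-2],"roll":0,"gripper":0},{"translation":[1,0,-2],"roll":0,"gripper":0},{"translation":[1,0,-2],"roll":0,"gripper":0},{"translation":[1,0,-2],"roll":0,"gripper":0}]' 20
python3 -m creep '[{"translation":[0,0,0],"roll":0,"gripper":0},{"translation":[0,0,0],"roll":0,"gripper":0},{"translation":[0,0,0],"roll":0,"gripper":0},{"translation":[0,0,0],"roll":0,"gripper":0},{"translation":[0,0,0],"roll":0,"gripper":0}]'
python3 -m creep '[{"translation":[0,0,-30],"roll":0,"gripper":0},{"translation":[0,0,-60],"roll":0,"gripper":0},{"translation":[0,0,-90],"roll":0,"gripper":0},{"translation":[-15,-30,-95],"roll":0,"gripper":0},{"translation":[-31,-62,-95],"roll":0,"gripper":0}]'
python3 -m creep '[{"translation":[-16,-34,0],"roll":0,"gripper":0},{"translation":[-32,-68,0],"roll":0,"gripper":0},{"translation":[-48,-103,0],"roll":0,"gripper":0},{"translation":[-64,-138,0],"roll":0,"gripper":0},{"translation":[-82,-175,0],"roll":0,"gripper":0}]'
python3 -c "
from h import *
delta((.482,.279,.034))"
```

```text
time: 10.78
position: [0.6586, 0.0844, 0.0299]
tool_rot: [0.989, 0.145, 0.0, 0.0]
ft_force: [-0.4, -0.8, -0.7]
grip_width: 0.0244
grip_force: 0.0
time: 11.2
position: [0.6584, 0.0843, 0.0295]
tool_rot: [0.989, 0.145, -0.0, -0.0]
ft_force: [-0.6, -0.2, 1.0]
grip_width: 0.0112
grip_force: 20.0
time: 11.62
position: [0.6147, 0.1339, 0.1279]
tool_rot: [0.99, 0.143, 0.005, 0.001]
ft_force: [-0.2, 0.1, -0.4]
grip_width: 0.011
grip_force: 20.0
time: 12.03
position: [0.4815, 0.28, 0.1247]
tool_rot: [0.99, 0.144, 0.0, -0.0]
ft_force: [0.5, -0.6, -0.6]
grip_width: 0.0111
grip_force: 20.0
shift mm [ 0.1  1.1 90.7] yaw of tool y -73.4
```

```bash
python3 -m creep '[{"translation":[0,1,30],"roll":0,"gripper":0},{"translation":[0,1,55],"roll":0,"gripper":0},{"translation":[0,1,75],"roll":0,"gripper":0},{"translation":[0,1,85],"roll":0,"gripper":0},{"translation":[0,1,90],"roll":0,"gripper":0}]' 20
python3 -m creep '[{"translation":[0,0,0],"roll":0,"gripper":0},{"translation":[0,0,0],"roll":0,"gripper":0}]'
python3 -m creep '[{"translation":[0,0,0],"roll":0,"gripper":20},{"translation":[0,0,0],"roll":0,"gripper":20},{"translation":[0,0,0],"roll":0,"gripper":20},{"translation":[0,0,0],"roll":0,"gripper":20}]'
python3 -m creep '[{"translation":[0,0,-30],"roll":0,"gripper":20},{"translation":[0,0,-60],"roll":0,"gripper":50},{"translation":[0,0,-90],"roll":0,"gripper":50},{"translation":[0,0,-90],"roll":0,"gripper":50},{"translation":[0,0,-90],"roll":0,"gripper":50}]'
python3 -m creep '[{"translation":[9,38,0],"roll":0,"gripper":50},{"translation":[18,76,0],"roll":0,"gripper":50},{"translation":[27,115,0],"roll":0,"gripper":50},{"translation":[36,153,0],"roll":0,"gripper":50},{"translation":[46,192,0],"roll":0,"gripper":50}]'
python3 -m creep '[{"translation":[9,38,0],"roll":0,"gripper":50},{"translation":[18,76,0],"roll":0,"gripper":50},{"translation":[27,115,0],"roll":0,"gripper":50},{"translation":[36,153,0],"roll":0,"gripper":50},{"translation":[46,192,0],"roll":0,"gripper":50}]'
python3 - <<'E'
from h import *
snap('top','t3')
for d in viewer.recognise('top','wheel1'):
    l,t,w,h=d['bbox'];print(d['p'],ground('top',[l+w/2-.5,t+h/2-.5],.006)[0])
delta((.680,-.063,.0295))
E
```

```text
time: 12.45
position: [0.4816, 0.2778, 0.033]
tool_rot: [0.989, 0.145, -0.001, 0.0]
ft_force: [-1.4, 0.5, 0.5]
grip_width: 0.0107
grip_force: 20.0
time: 12.62
position: [0.4832, 0.278, 0.035]
tool_rot: [0.989, 0.145, 0.0, -0.0]
ft_force: [0.0, 0.8, 0.1]
grip_width: 0.0108
grip_force: 20.0
time: 12.95
position: [0.4831, 0.2781, 0.0353]
tool_rot: [0.989, 0.145, 0.001, -0.0]
ft_force: [-0.4, 0.8, 0.5]
grip_width: 0.0193
grip_force: 0.0
time: 13.37
position: [0.4839, 0.2785, 0.1267]
tool_rot: [0.989, 0.145, 0.003, -0.0]
ft_force: [0.6, -0.6, 0.6]
grip_width: 0.0395
grip_force: 0.0
time: 13.78
position: [0.5809, 0.1058, 0.123]
tool_rot: [0.989, 0.145, -0.002, -0.0]
ft_force: [0.8, 0.3, -0.5]
grip_width: 0.0501
grip_force: 0.0
time: 14.2
position: [0.68, -0.065, 0.1225]
tool_rot: [0.989, 0.145, -0.002, -0.001]
ft_force: [0.1, -0.0, -0.8]
grip_width: 0.05
grip_force: 0.0
shift mm [-2.  -8.4 93.6] yaw of tool y -73.7
```

```bash
python3 -m creep '[{"translation":[0,-7,30],"roll":0,"gripper":50},{"translation":[0,-7,60],"roll":0,"gripper":50},{"translation":[0,-7,80],"roll":0,"gripper":50},{"translation":[0,-7,90],"roll":0,"gripper":50},{"translation":[0,-7,92],"roll":0,"gripper":50}]' 20
python3 -m creep '[{"translation":[0,0,0],"roll":0,"gripper":50},{"translation":[0,0,0],"roll":0,"gripper":50}]'
python3 - <<'E'
from h import *
delta((.680,-.063,.0295))
snap('scene','s4')
p=proj('scene',[telemetry.get_obs()['position']])[0];print(p)
i=cv2.imread('pics/s4.png');x,y=map(int,p);cv2.imwrite('pics/s4c.png',cv2.resize(i[y-40:y+50,x-60:x+60],(800,600)))
E
```

```text
time: 14.72
position: [0.6759, -0.0556, 0.0288]
tool_rot: [0.989, 0.145, -0.003, -0.001]
ft_force: [-0.5, 0.8, 0.9]
grip_width: 0.0501
grip_force: 0.0
time: 14.88
position: [0.6795, -0.0566, 0.0334]
tool_rot: [0.989, 0.145, 0.001, 0.0]
ft_force: [-0.5, 0.1, 0.9]
grip_width: 0.0502
grip_force: 0.0
shift mm [-1.4  6.2  3.9] yaw of tool y -73.3
[224.27551459 234.8755724 ]
```

View pics/s4c.png

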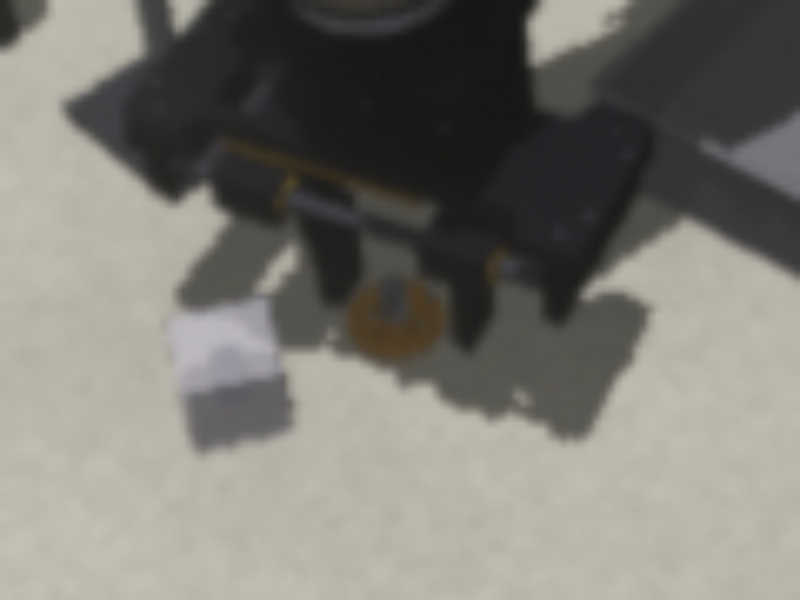

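```bash
python3 -m creep '[{"translation":[-1,5,4],"roll":0,"gripper":30},{"translation":[-1,5,4],"roll":0,"gripper":0},{"translation":[-1,5,4],"roll":0,"gripper":0},{"translation":[-1,5,4],"roll":0,"gripper":0},{"translation":[-1,5,4],"roll":0,"gripper":0}]' 20
python3 -m creep '[{"translation":[0,0,0],"roll":0,"gripper":0},{"translation":[0,0,0],"roll":0,"gripper":0},{"translation":[0,0,0],"roll":0,"gripper":0},{"translation":[0,0,0],"roll":0,"gripper":0},{"translation":[0,0,0],"roll":0,"gripper":0}]'
python3 -m creep '[{"translation":[0,0,-30],"roll":0,"gripper":0},{"translation":[0,0,-60],"roll":0,"gripper":0},{"translation":[0,0,-90],"roll":0,"gripper":0},{"translation":[0,-30,-95],"roll":0,"gripper":0},{"translation":[0,-65,-95],"roll":0,"gripper":0}]'
python3 -m creep '[{"translation":[0,-38,0],"roll":0,"gripper":0},{"translation":[0,-76,0],"roll":0,"gripper":0},{"translation":[0,-114,0],"roll":0,"gripper":0},{"translation":[0,-152,0],"roll":0,"gripper":0},{"translation":[0,-190,0],"roll":0,"gripper":0}]'
python3 -m creep '[{"translation":[0,-35,0],"roll":0,"gripper":0},{"translation":[0,-70,0],"roll":0,"gripper":0},{"translation":[0,-70,0],"roll":0,"gripper":0}]'
python3 -c "
from h import *
delta((.587,.250,.034))"
```

```text
time: 15.35
position: [0.6794, -0.0619, 0.0289]
tool_rot: [0.989, 0.145, 0.0, 0.0]
ft_force: [-0.0, -0.3, -0.5]
grip_width: 0.0244
grip_force: 0.0
time: 15.77
position: [0.6793, -0.0618, 0.0287]
tool_rot: [0.989, 0.145, 0.0, 0.0]
ft_force: [0.2, -0.4, 0.3]
grip_width: 0.0112
grip_force: 20.0
time: 16.18
position: [0.6639, -0.0018, 0.1271]
tool_rot: [0.99, 0.143, 0.004, 0.002]
ft_force: [0.5, 1.2, -0.4]
grip_width: 0.0114
grip_force: 20.0
time: 16.6
position: [0.6052, 0.1841, 0.1235]
tool_rot: [0.989, 0.145, -0.0, -0.0]
ft_force: [0.0, 0.4, -1.2]
grip_width: 0.0113
grip_force: 20.0
time: 16.85
position: [0.5829, 0.2558, 0.1234]
tool_rot: [0.989, 0.148, -0.001, -0.001]
ft_force: [0.5, -0.0, -0.5]
grip_width: 0.0111
grip_force: 20.0
shift mm [ 2.3  7.  89.4] yaw of tool y -73.0
```

```bash
python3 -m creep '[{"translation":[2,6,30],"roll":0,"gripper":0},{"translation":[2,6,55],"roll":0,"gripper":0},{"translation":[2,6,75],"roll":0,"gripper":0},{"translation":[2,6,85],"roll":0,"gripper":0},{"translation":[2,6,90],"roll":0,"gripper":0}]' 20
python3 -m creep '[{"translation":[0,0,0],"roll":0,"gripper":0},{"translation":[0,0,0],"roll":0,"gripper":0}]'
python3 -m creep '[{"translation":[0,0,0],"roll":0,"gripper":20},{"translation":[0,0,0],"roll":0,"gripper":20},{"translation":[0,0,0],"roll":0,"gripper":20},{"translation":[0,0,0],"roll":0,"gripper":20}]'
python3 -m creep '[{"translation":[0,0,-30],"roll":0,"gripper":20},{"translation":[0,0,-60],"roll":0,"gripper":80},{"translation":[0,0,-90],"roll":0,"gripper":80},{"translation":[30,20,-100],"roll":0,"gripper":80},{"translation":[60,40,-110],"roll":0,"gripper":80}]'
python3 -m creep '[{"translation":[38,5,0],"roll":0,"gripper":80},{"translation":[76,15,0],"roll":0,"gripper":80},{"translation":[110,20,0],"roll":0,"gripper":80},{"translation":[140,25,0],"roll":0,"gripper":80},{"translation":[140,25,0],"roll":0,"gripper":80}]'
python3 - <<'E'
from h import *
i=snap('scene','s5');j=snap('top','t5')
cv2.imwrite('pics/c5.png',np.vstack([cv2.resize(i[230:320,300:460],(800,450))[:300] if 0 else cv2.resize(i[225:315,300:420],(400,300)),cv2.resize(j[150:240,110:230],(400,300))]))
for n,im in(("top",j),("scene",i)):
    hs=cv2.cvtColor(im,cv2.COLOR_BGR2HSV)
    m=((hs[...,0]>8)&(hs[...,0]<28)&(hs[...,1]>100)&(hs[...,2]>70)).astype(np.uint8)
    m=cv2.morphologyEx(m,cv2.MORPH_CLOSE,np.ones((5,5)));_,_,st,ce=cv2.connectedComponentsWithStats(m)
    for s in st[1:]:
        if 25<s[4]<400:print(n,s,ground(n,[s[0]+(s[2]-1)/2,s[1]+(s[3]-1)/2],.009)[0])
E
```

```text
time: 17.27
position: [0.5886, 0.2438, 0.0316]
tool_rot: [0.989, 0.145, -0.002, 0.0]
ft_force: [-2.1, 0.1, 14.0]
grip_width: 0.0114
grip_force: 20.0
time: 17.43
position: [0.5905, 0.2444, 0.0343]
tool_rot: [0.989, 0.145, 0.001, -0.0]
ft_force: [0.3, -0.0, -0.4]
grip_width: 0.0109
grip_force: 20.0
time: 17.77
position: [0.5902, 0.2445, 0.0344]
tool_rot: [0.989, 0.145, 0.001, -0.0]
ft_force: [-0.5, 0.3, -0.1]
grip_width: 0.0195
grip_force: 0.0
time: 18.18
position: [0.6584, 0.2243, 0.1465]
tool_rot: [0.989, 0.146, 0.001, -0.0]
ft_force: [1.0, 0.3, -0.9]
grip_width: 0.0392
grip_force: 0.0
time: 18.6
position: [0.8054, 0.2389, 0.1428]
tool_rot: [0.99, 0.144, 0.003, 0.0]
ft_force: [-0.4, -0.7, 0.2]
grip_width: 0.0722
grip_force: 0.0
top [161 182  11  24 162] [0.5639092  0.24113053 0.009     ]
top [149 188   6   9  30] [0.57058284 0.29118518 0.009     ]
top [155 211  20  13 138] [0.48407739 0.24602677 0.009     ]
top [500 290  12  30 265] [ 0.14876354 -0.89824365  0.009     ]
scene [496  46  16  12 115] [-1.26842114  0.20671703  0.009     ]
scene [476  99  21  11 129] [-0.57463624  0.28934841  0.009     ]
scene [462 123  50  23 368] [-0.32659234  0.35270592  0.009     ]
scene [354 280  17  14 144] [0.57465318 0.29791763 0.009     ]
scene [287 315  25  25 369] [0.75534058 0.23866632 0.009     ]
```

View pics/c5.png

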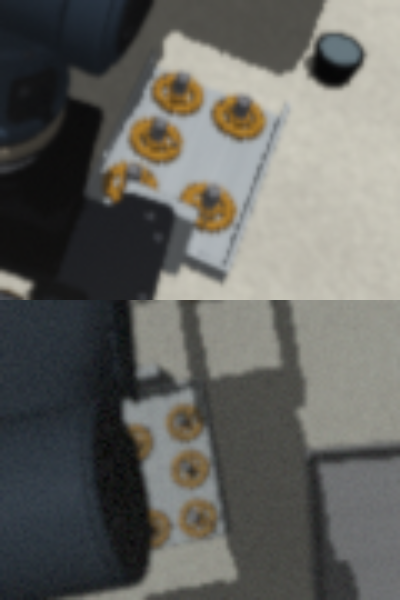

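```bash
python3 -m creep '[{"translation":[0,0,0],"roll":6.3,"gripper":80}]' 60
python3 - <<'E'
from h import *
delta((.6276,.2796,.14))
E
```

```text
time: 18.78
position: [0.7986, 0.2395, 0.1429]
tool_rot: [0.996, 0.09, -0.001, -0.0]
ft_force: [-0.7, 0.3, -0.5]
grip_width: 0.0785
grip_force: 0.0
shift mm [-161.1  -70.     3.3] yaw of tool y -79.7
```

```bash
python3 -m creep '[{"translation":[-35,-15,0],"roll":0,"gripper":80},{"translation":[-70,-30,0],"roll":0,"gripper":80},{"translation":[-105,-45,0],"roll":0,"gripper":80},{"translation":[-140,-60,0],"roll":0,"gripper":80},{"translation":[-161,-70,0],"roll":0,"gripper":80}]'
python3 -m creep '[{"translation":[0,0,0],"roll":0,"gripper":80},{"translation":[0,0,0],"roll":0,"gripper":80}]'
python3 - <<'E'
from h import *
delta((.6276,.2796,.052))
i=snap('scene','s6');j=snap('top','t6')
cv2.imwrite('pics/c6.png',np.hstack([cv2.resize(i[210:330,290:410],(400,400)),cv2.resize(j[130:250,90:210],(400,400))]))
E
```

```text
time: 19.2
position: [0.6221, 0.2798, 0.1439]
tool_rot: [0.996, 0.091, -0.003, 0.0]
ft_force: [1.0, 0.3, 0.1]
grip_width: 0.0802
grip_force: 0.0
time: 19.37
position: [0.6263, 0.28, 0.1446]
tool_rot: [0.996, 0.091, -0.0, 0.0]
ft_force: [0.7, 0.0, 0.5]
grip_width: 0.08
grip_force: 0.0
shift mm [ 1.3  0.6 92.6] yaw of tool y -79.5
```

View pics/c6.png

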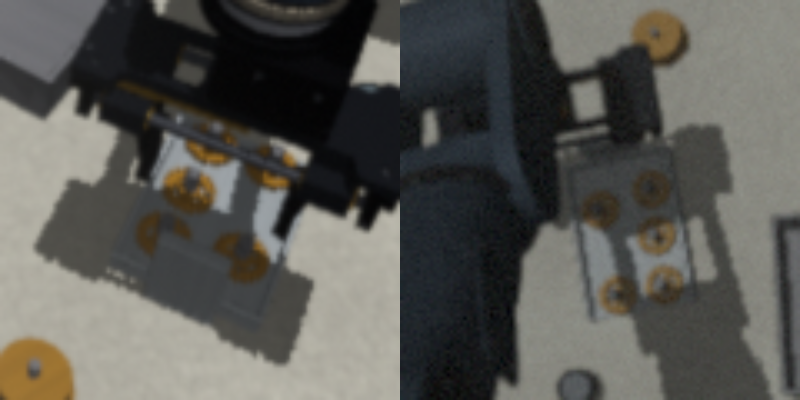

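```bash
python3 -c "
from h import *
print(ground('scene',[(337.6,279.2),(359.2,286.1),(348.4,282.6)],.072))
print(proj('scene',[(.6276,.2796,.072)]))"
python3 -m creep '[{"translation":[1,0,35],"roll":0,"gripper":80},{"translation":[1,0,60],"roll":0,"gripper":80},{"translation":[1,0,80],"roll":0,"gripper":80},{"translation":[1,0,88],"roll":0,"gripper":80},{"translation":[1,0,92],"roll":0,"gripper":60}]' 60
python3 -m creep '[{"translation":[0,0,0],"roll":0,"gripper":60},{"translation":[0,0,0],"roll":0,"gripper":60}]'
```

```text
[[0.63638388 0.25591976 0.072     ]
 [0.62197708 0.30182211 0.072     ]
 [0.62900265 0.27900507 0.072     ]]
[[348.94752188 282.3248594 ]]
time: 19.88
position: [0.6301, 0.2786, 0.0495]
tool_rot: [0.996, 0.09, -0.001, 0.0]
ft_force: [-0.2, -0.1, 0.9]
grip_width: 0.0778
grip_force: 0.0
time: 20.05
position: [0.6314, 0.2795, 0.0525]
tool_rot: [0.996, 0.09, 0.001, -0.0]
ft_force: [0.4, -0.4, -0.4]
grip_width: 0.0671
grip_force: 0.0
```

```bash
python3 -m creep '[{"translation":[-2,0,0],"roll":0,"gripper":0},{"translation":[-2,0,0],"roll":0,"gripper":0},{"translation":[-2,0,0],"roll":0,"gripper":0},{"translation":[-2,0,0],"roll":0,"gripper":0},{"translation":[-2,0,0],"roll":0,"gripper":0}]' 60
python3 -m creep '[{"translation":[0,0,0],"roll":0,"gripper":0},{"translation":[0,0,0],"roll":0,"gripper":0},{"translation":[0,0,-5],"roll":0,"gripper":0},{"translation":[0,0,-10],"roll":0,"gripper":0},{"translation":[0,0,-15],"roll":0,"gripper":0}]'
python3 -m creep '[{"translation":[0,0,0],"roll":0,"gripper":0},{"translation":[0,0,0],"roll":0,"gripper":0},{"translation":[0,0,0],"roll":0,"gripper":0}]'
python3 - <<'E'
from h import *
print(telemetry.get_obs()['moment'])
i=snap('scene','s7');j=snap('top','t7')
cv2.imwrite('pics/c7.png',np.hstack([cv2.resize(i[210:330,290:410],(400,400)),cv2.resize(j[130:250,90:210],(400,400))]))
E
```

```text
time: 20.47
position: [0.6286, 0.2795, 0.0529]
tool_rot: [0.996, 0.09, 0.001, -0.0]
ft_force: [-1.0, 0.0, 5.1]
grip_width: 0.0498
grip_force: 60.0
time: 20.88
position: [0.6274, 0.279, 0.0659]
tool_rot: [0.996, 0.09, -0.001, 0.0]
ft_force: [0.1, 0.3, -4.2]
grip_width: 0.0492
grip_force: 60.0
time: 21.13
position: [0.6278, 0.2791, 0.0662]
tool_rot: [0.996, 0.09, -0.0, 0.0]
ft_force: [-0.6, -0.3, -5.3]
grip_width: 0.0496
grip_force: 60.0
[ 0.06492779 -0.32249124 -0.02286803]
```

View pics/c7.png

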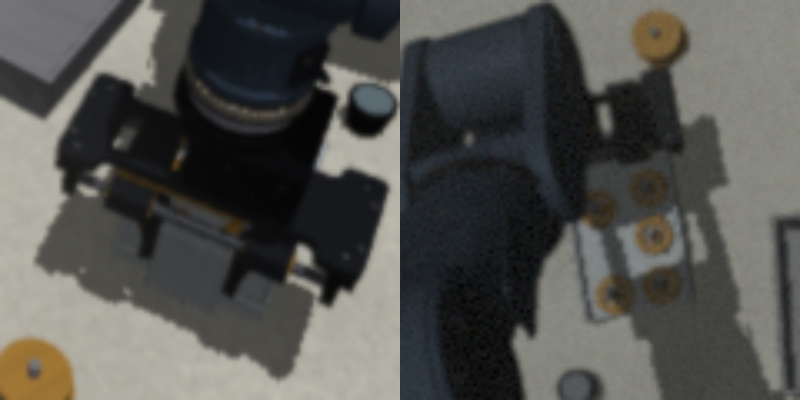

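```bash
python3 -m creep '[{"translation":[0,0,-5],"roll":0,"gripper":0},{"translation":[0,0,-15],"roll":0,"gripper":0},{"translation":[0,0,-30],"roll":0,"gripper":0},{"translation":[0,0,-45],"roll":0,"gripper":0},{"translation":[0,0,-60],"roll":0,"gripper":0}]' 60
python3 -m creep '[{"translation":[0,0,-15],"roll":0,"gripper":0},{"translation":[0,0,-30],"roll":0,"gripper":0},{"translation":[0,0,-45],"roll":0,"gripper":0},{"translation":[0,0,-60],"roll":0,"gripper":0},{"translation":[0,0,-72],"roll":0,"gripper":0}]'
python3 -m creep '[{"translation":[0,0,-10],"roll":0,"gripper":0},{"translation":[0,0,-16],"roll":0,"gripper":0},{"translation":[0,0,-18],"roll":0,"gripper":0},{"translation":[0,0,-18],"roll":0,"gripper":0}]'
python3 - <<'E'
from h import *
o=telemetry.get_obs();print(o['moment'],o['ft_force'])
delta((.570,.041,.215))
E
```

```text
time: 21.65
position: [0.6282, 0.2792, 0.128]
tool_rot: [0.996, 0.09, 0.0, -0.0]
ft_force: [0.0, 0.5, -3.6]
grip_width: 0.0493
grip_force: 60.0
time: 22.07
position: [0.6284, 0.2793, 0.201]
tool_rot: [0.996, 0.09, 0.001, -0.0]
ft_force: [0.2, -0.2, -3.7]
grip_width: 0.0493
grip_force: 60.0
time: 22.4
position: [0.6281, 0.2792, 0.2169]
tool_rot: [0.996, 0.09, 0.0, -0.0]
ft_force: [-0.3, -0.0, -4.4]
grip_width: 0.0495
grip_force: 60.0
[ 0.11499706 -0.30327625  0.02881733] [-0.31767476 -0.01680891 -4.4239609 ]
shift mm [-100.   223.8    1.9] yaw of tool y -79.6
```

```bash
python3 -m creep '[{"translation":[-4,8,0],"roll":0,"gripper":0},{"translation":[-11,24,0],"roll":0,"gripper":0},{"translation":[-19,42,0],"roll":0,"gripper":0},{"translation":[-27,60,0],"roll":0,"gripper":0},{"translation":[-35,78,0],"roll":0,"gripper":0}]' 60
python3 -m creep '[{"translation":[-8,18,0],"roll":0,"gripper":0},{"translation":[-16,36,0],"roll":0,"gripper":0},{"translation":[-24,54,0],"roll":0,"gripper":0},{"translation":[-32,72,0],"roll":0,"gripper":0},{"translation":[-40,90,0],"roll":0,"gripper":0}]'
python3 -m creep '[{"translation":[-8,18,0],"roll":0,"gripper":0},{"translation":[-15,34,0],"roll":0,"gripper":0},{"translation":[-21,47,0],"roll":0,"gripper":0},{"translation":[-25,55,0],"roll":0,"gripper":0},{"translation":[-25,56,0],"roll":0,"gripper":0}]'
python3 -m creep '[{"translation":[0,0,0],"roll":0,"gripper":0},{"translation":[0,0,0],"roll":0,"gripper":0}]'
python3 - <<'E'
from h import *
o=telemetry.get_obs();print(o['moment'],o['ft_force'])
delta((.570,.041,.215))
i=snap('scene','s8');j=snap('top','t8')
cv2.imwrite('pics/c8.png',np.hstack([cv2.resize(i[110:260,210:360],(400,400)),cv2.resize(j[120:270,170:320],(400,400))]))
E
```

```text
time: 22.82
position: [0.6063, 0.1947, 0.2152]
tool_rot: [0.996, 0.09, -0.001, 0.0]
ft_force: [-0.2, -0.3, -4.2]
grip_width: 0.0493
grip_force: 60.0
time: 23.23
position: [0.5831, 0.099, 0.2155]
tool_rot: [0.996, 0.09, -0.001, -0.0]
ft_force: [0.3, -0.1, -5.0]
grip_width: 0.0496
grip_force: 60.0
time: 23.65
position: [0.569, 0.0392, 0.2161]
tool_rot: [0.996, 0.089, -0.001, 0.0]
ft_force: [0.2, -1.0, -4.7]
grip_width: 0.0493
grip_force: 60.0
time: 23.82
position: [0.5701, 0.0414, 0.2165]
tool_rot: [0.996, 0.09, 0.0, -0.0]
ft_force: [-0.0, 0.2, -3.9]
grip_width: 0.0491
grip_force: 60.0
[ 0.08157978 -0.27211077 -0.03731369] [-0.04626482  0.21821628 -3.88824613]
shift mm [-0.2  0.4  1.5] yaw of tool y -79.6
```

View pics/c8.png

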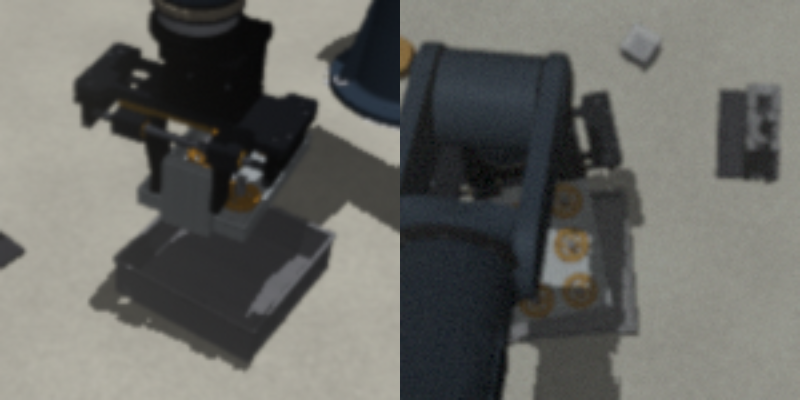

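```bash
m(){ python3 -c "
from rig import telemetry as t
o=t.get_obs();print('M',[round(float(v),2) for v in o['moment']],'F',round(float(o['ft_force'][2]),1))"; }
python3 -m creep '[{"translation":[0,0,0],"roll":0,"gripper":0},{"translation":[0,0,0],"roll":0,"gripper":0}]' 45 | grep -E "width|grip_f"; m
python3 -m creep '[{"translation":[0,0,0],"roll":0,"gripper":0},{"translation":[0,0,0],"roll":0,"gripper":0}]' 36| grep -E "width|grip_f"; m
python3 -m creep '[{"translation":[0,0,0],"roll":0,"gripper":0},{"translation":[0,0,0],"roll":0,"gripper":0}]' 30| grep -E "width|grip_f"; m
python3 -m creep '[{"translation":[0,0,0],"roll":0,"gripper":0},{"translation":[0,0,0],"roll":0,"gripper":0}]' 25| grep -E "width|grip_f"; m
```

```text
grip_width: 0.0497
grip_force: 45.0
M [0.06, -0.31, -0.04] F -3.5
grip_width: 0.0495
grip_force: 36.0
M [0.06, -0.27, -0.01] F -5.0
grip_width: 0.0503
grip_force: 30.0
M [0.1, -0.33, 0.03] F -4.1
grip_width: 0.0499
grip_force: 25.0
M [0.02, -0.17, -0.02] F -3.7
```

Run:
```python
from h import *
o=telemetry.get_obs();print(o['moment'],o['ft_force'],o['time'])
i=snap('scene','s9');j=snap('top','t9')
print(telemetry.get_obs()['moment'])
cv2.imwrite('pics/c9.png',np.hstack([cv2.resize(i[110:260,210:360],(400,400)),cv2.resize(j[120:270,170:320],(400,400))]))
```

```text
[ 0.01544428 -0.16816142 -0.01739148] [ 0.11479388  0.03659307 -3.68153041] 24.5833
[ 0.05605552 -0.24187172 -0.01961272]
```

View pics/c9.png

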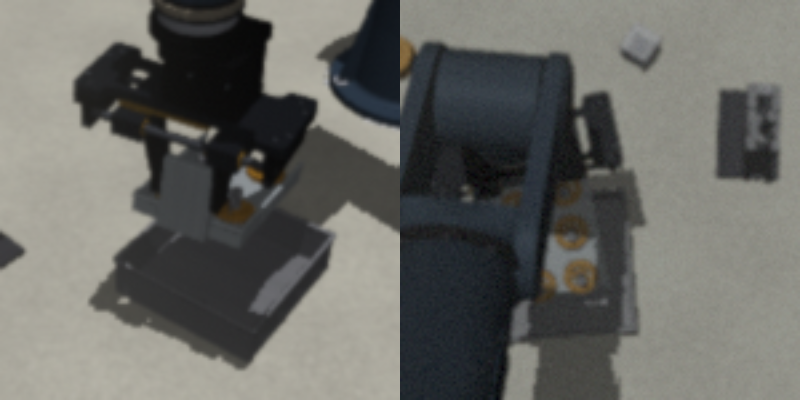

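```bash
m(){ python3 -c "
from rig import telemetry as t
o=t.get_obs();print('M',[round(float(v),2) for v in o['moment']],'F',round(float(o['ft_force'][2]),1))"; }
python3 -m creep '[{"translation":[0,0,0],"roll":0,"gripper":0},{"translation":[0,0,0],"roll":0,"gripper":0},{"translation":[0,0,0],"roll":0,"gripper":0}]' 23 | grep -E "width|grip_f"; m
python3 -m creep '[{"translation":[0,0,0],"roll":0,"gripper":0},{"translation":[0,0,0],"roll":0,"gripper":0},{"translation":[0,0,0],"roll":0,"gripper":0}]' 20| grep -E "width|grip_f"; m
python3 -m creep '[{"translation":[0,0,0],"roll":0,"gripper":0},{"translation":[0,0,0],"roll":0,"gripper":0},{"translation":[0,0,0],"roll":0,"gripper":0}]' 17| grep -E "width|grip_f"; m
python3 - <<'E'
from h import *
i=snap('scene','s10');j=snap('top','t10')
cv2.imwrite('pics/c10.png',np.hstack([cv2.resize(i[110:260,210:360],(400,400)),cv2.resize(j[120:270,170:320],(400,400))]))
E
```

```text
grip_width: 0.0492
grip_force: 23.0
M [-0.01, -0.04, 0.06] F -2.4
grip_width: 0.0498
grip_force: 20.0
M [-0.04, -0.01, 0.05] F -2.4
grip_width: 0.0496
grip_force: 17.0
M [0.01, -0.03, 0.02] F -2.2
```

View pics/c10.png

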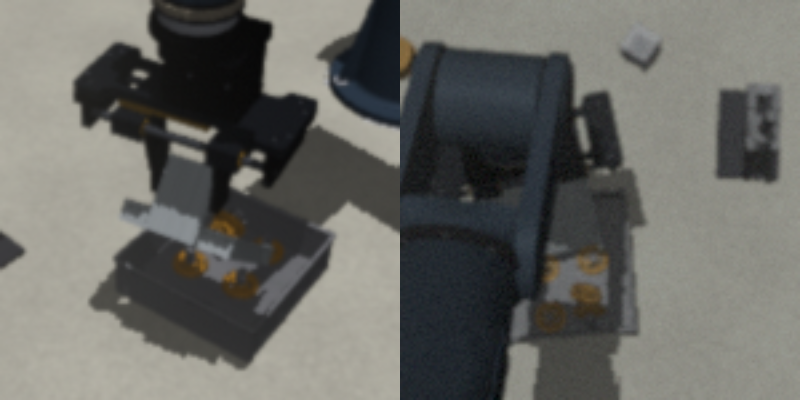

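```bash
python3 -m creep '[{"translation":[0,0,0],"roll":0,"gripper":0},{"translation":[0,0,-20],"roll":0,"gripper":0},{"translation":[0,0,-45],"roll":0,"gripper":0},{"translation":[0,0,-70],"roll":0,"gripper":0},{"translation":[0,0,-85],"roll":0,"gripper":0}]' 30
python3 -m creep '[{"translation":[-4,-20,0],"roll":0,"gripper":0},{"translation":[-9,-50,0],"roll":0,"gripper":0},{"translation":[-15,-80,0],"roll":0,"gripper":0},{"translation":[-21,-110,0],"roll":0,"gripper":0},{"translation":[-26,-140,0],"roll":0,"gripper":0}]'
python3 -m creep '[{"translation":[-5,-30,0],"roll":0,"gripper":0},{"translation":[-9,-55,0],"roll":0,"gripper":0},{"translation":[-13,-75,20],"roll":0,"gripper":0},{"translation":[-14,-85,40],"roll":0,"gripper":0},{"translation":[-14,-85,60],"roll":0,"gripper":0}]'
python3 -m creep '[{"translation":[0,0,0],"roll":0,"gripper":0},{"translation":[0,0,0],"roll":0,"gripper":0}]'
python3 - <<'E'
from h import *
delta((.490,.255,.19))
i=snap('scene','s11');j=snap('top','t11')
for n,im in(("top",j),("scene",i)):
    hs=cv2.cvtColor(im,cv2.COLOR_BGR2HSV)
    m=((hs[...,0]>8)&(hs[...,0]<28)&(hs[...,1]>90)&(hs[...,2]>55)).astype(np.uint8)
    _,_,st,ce=cv2.connectedComponentsWithStats(m)
    for s in st[1:]:
        if 12<s[4]<400:print(n,s,ground(n,[s[0]+(s[2]-1)/2,s[1]+(s[3]-1)/2],.009)[0][:2])
    print([ (round(d['p'],2),np.round(d['bbox'])) for d in viewer.recognise(n,'wheel1')])
E
```

```text
time: 25.95
position: [0.571, 0.0407, 0.3042]
tool_rot: [0.996, 0.09, 0.002, 0.0]
ft_force: [1.9, -0.2, -1.5]
grip_width: 0.0496
grip_force: 30.0
time: 26.37
position: [0.5183, 0.1749, 0.3016]
tool_rot: [0.996, 0.09, -0.0, -0.0]
ft_force: [-0.0, 0.2, -2.9]
grip_width: 0.0497
grip_force: 30.0
time: 26.78
position: [0.4891, 0.2574, 0.2414]
tool_rot: [0.996, 0.092, 0.001, -0.001]
ft_force: [0.6, -0.7, -3.0]
grip_width: 0.0495
grip_force: 30.0
time: 26.95
position: [0.4894, 0.2548, 0.2408]
tool_rot: [0.996, 0.09, -0.001, 0.0]
ft_force: [0.1, -0.4, -1.5]
grip_width: 0.0499
grip_force: 30.0
shift mm [ 0.8 -0.1 50.8] yaw of tool y -79.6
top [160 134  16  15 172] [0.74805993 0.23710216]
top [237 212  11  11  60] [ 0.47662972 -0.01546745]
top [219 215  10  11  54] [0.46840864 0.04677564]
top [235 227  11  12  95] [ 0.4251575  -0.00745625]
top [221 233  11  11  65] [0.40827469 0.03962356]
top [500 290  12  30 246] [ 0.14876354 -0.89824365]
[(0.66, array([242., 208.,   3.,  11.])), (0.63, array([234., 230.,  15.,  15.])), (0.59, array([235., 226.,  10.,   5.]))]
scene [496  46  16   7  75] [-1.3087231   0.19797554]
scene [499  53  13   5  16] [-1.21882078  0.22483826]
scene [479  99  19   6  61] [-0.6036798   0.29016065]
scene [475 103  20   8  57] [-0.54751565  0.29019112]
scene [467 112  23  11 102] [-0.43907444  0.29292182]
scene [461 120  51  26 399] [-0.33652159  0.34847974]
scene [287 189  15  17 166] [ 0.41841742 -0.01195836]
scene [303 199  13  10  90] [0.41354375 0.03976932]
scene [275 204  13  10  88] [ 0.48382891 -0.01306237]
scene [293 212  14  10  96] [0.47642489 0.04834252]
[(0.66, array([289., 193.,   9.,  13.])), (0.51, array([303., 199.,  10.,  10.])), (0.44, array([273., 203.,  12.,  12.]))]
```

```bash
m(){ python3 -c "
from rig import telemetry as t
o=t.get_obs();print('M',[round(float(v),2) for v in o['moment']])"; }
python3 -m creep '[{"translation":[0,0,20],"roll":0,"gripper":0},{"translation":[0,0,40],"roll":0,"gripper":0},{"translation":[0,0,50],"roll":0,"gripper":0},{"translation":[0,0,51],"roll":0,"gripper":0}]' 30 | grep -E "pos|ft|width"
python3 -m creep '[{"translation":[4,0,15],"roll":0,"gripper":0},{"translation":[12,0,22],"roll":0,"gripper":0},{"translation":[25,0,28],"roll":0,"gripper":0},{"translation":[40,0,36],"roll":0,"gripper":0},{"translation":[55,0,45],"roll":0,"gripper":0}]' 9| grep -E "pos|ft|width"; m
python3 -m creep '[{"translation":[14,0,10],"roll":0,"gripper":0},{"translation":[27,0,20],"roll":0,"gripper":0},{"translation":[38,0,32],"roll":0,"gripper":0},{"translation":[48,0,45],"roll":0,"gripper":0},{"translation":[57,0,60],"roll":0,"gripper":0}]'| grep -E "pos|ft|width"; m
python3 -m creep '[{"translation":[8,0,10],"roll":0,"gripper":0},{"translation":[15,0,20],"roll":0,"gripper":0},{"translation":[20,0,28],"roll":0,"gripper":0},{"translation":[23,0,33],"roll":0,"gripper":0},{"translation":[23,0,33],"roll":0,"gripper":0}]'| grep -E "pos|ft|width"; m
```

```text
position: [0.4892, 0.2543, 0.1893]
ft_force: [0.6, 0.6, -1.9]
grip_width: 0.0497
position: [0.5462, 0.2652, 0.1466]
ft_force: [-0.2, 0.1, -1.5]
grip_width: 0.0499
M [0.02, 0.14, -0.02]
position: [0.6027, 0.2755, 0.0865]
ft_force: [-0.8, -0.3, -0.8]
grip_width: 0.05
M [-0.01, 0.16, 0.03]
position: [0.624, 0.2794, 0.0527]
ft_force: [-0.4, 0.1, -2.5]
grip_width: 0.0502
M [-0.03, -0.16, 0.02]
```

```bash
python3 -m creep '[{"translation":[0,0,0],"roll":0,"gripper":80},{"translation":[0,0,0],"roll":0,"gripper":80},{"translation":[0,0,0],"roll":0,"gripper":80},{"translation":[0,0,0],"roll":0,"gripper":80},{"translation":[0,0,0],"roll":0,"gripper":80}]' | grep -E "pos|ft|width"
python3 -m creep '[{"translation":[0,0,-40],"roll":0,"gripper":80},{"translation":[0,0,-80],"roll":0,"gripper":80},{"translation":[0,0,-120],"roll":0,"gripper":80},{"translation":[0,0,-160],"roll":0,"gripper":80},{"translation":[0,0,-200],"roll":0,"gripper":80}]' | grep -E "pos|ft|width"
python3 -m creep '[{"translation":[0,0,-40],"roll":0,"gripper":80},{"translation":[38,0,-50],"roll":0,"gripper":80},{"translation":[76,0,-50],"roll":0,"gripper":80},{"translation":[110,0,-50],"roll":0,"gripper":80},{"translation":[110,0,-50],"roll":0,"gripper":80}]' | grep -E "pos|ft|width"
python3 - <<'E'
from h import *
i=snap('scene','s12');j=snap('top','t12')
c=lambda im,x,y,w,h,W,H:cv2.resize(im[y:y+h,x:x+w],(W,H),interpolation=cv2.INTER_CUBIC)
a=np.hstack([c(i,310,230,96,72,400,300),c(i,240,170,96,72,400,300)])
b=np.hstack([c(i,165,130,64,48,400,300),c(j,300,150,80,60,400,300)])
cv2.imwrite('pics/c12.png',np.clip(np.vstack([a,b]).astype(float)*1.3,0,255).astype(np.uint8))
E
```

```text
position: [0.623, 0.2793, 0.0529]
ft_force: [0.0, 0.6, 0.4]
grip_width: 0.0747
position: [0.6225, 0.2791, 0.2546]
ft_force: [1.3, 0.4, -0.3]
grip_width: 0.08
position: [0.7364, 0.2988, 0.3004]
ft_force: [-0.9, -0.2, -1.6]
grip_width: 0.0802
```

View pics/c12.png

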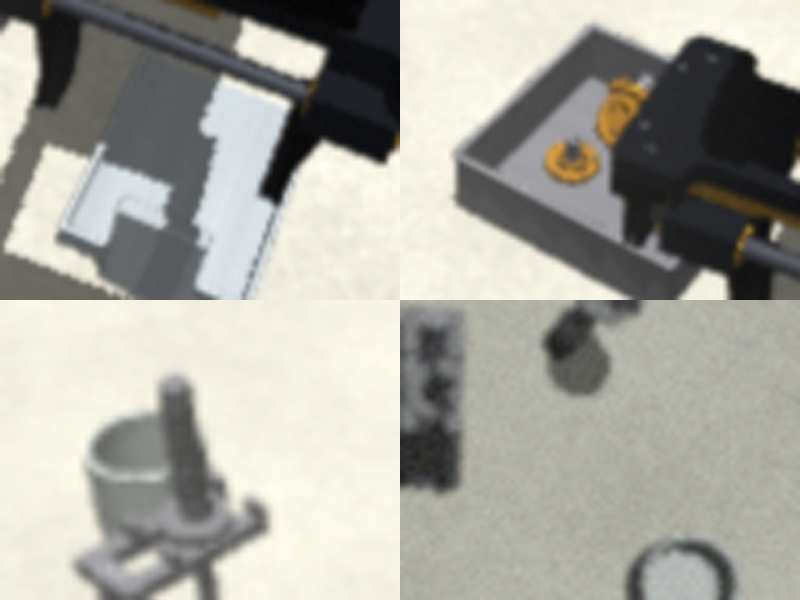

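Run:
```python
from h import *
np.set_printoptions(precision=4,suppress=True)
print('handle',ground('scene',[192.6,142.1],.225),ground('top',[306.2,158],.225))
print('collar',ground('scene',[195.4,164.4],.153))
print('pot',ground('scene',[187.9,152.6],.05),ground('top',[355.8,208.2],.05))
for k in((.615,-.215,.152),(.615,-.215,.225)):print(proj('scene',k),proj('top',k))
# pot from top: circle of bright interior/dark outline
j=cv2.imread('pics/t12.png');g=cv2.cvtColor(j,cv2.COLOR_BGR2GRAY)
i=cv2.resize(g[185:230,330:380],None,fx=8,fy=8,interpolation=cv2.INTER_CUBIC)
c=cv2.HoughCircles(cv2.GaussianBlur(i,(0,0),3),cv2.HOUGH_GRADIENT,1,60,param1=60,param2=15,minRadius=50,maxRadius=100)
if c is not None:
    for q in c[0][:4]:u=[330+(q[0]+.5)/8-.5,185+(q[1]+.5)/8-.5];print('circ',u,q[2]/8,ground('top',u,.05))
# axis of handle at z plane: rows of dark pixels scene
s=cv2.cvtColor(cv2.imread('pics/s12.png'),cv2.COLOR_BGR2GRAY)
for r in range(141,166,2):
    x=np.where(s[r,184:206]<120)[0]+184;print(r,x.min() if len(x) else None,x.max() if len(x) else None,end='; ')
print();print('foot/hook top rows')
for r in range(152,190,2):
    x=np.where(g[r,284:318]<90)[0]+284;print(r,x.min() if len(x) else None,x.max() if len(x) else None,end='; ')
delta((.615,-.215,.30))
```

```text
handle [[ 0.6107 -0.2174  0.225 ]] [[ 0.6229 -0.2086  0.225 ]]
collar [[ 0.6134 -0.2175  0.153 ]]
pot [[ 0.5011 -0.3944  0.05  ]] [[ 0.4907 -0.3885  0.05  ]]
[[195.6551 165.3122]] [[305.1506 165.955 ]]
[[192.0125 143.1582]] [[308.6159 160.6519]]
circ [np.float32(357.125), np.float32(207.125)] 8.7375 [[ 0.4941 -0.3931  0.05  ]]
141 None None; 143 194 194; 145 191 195; 147 191 195; 149 184 195; 151 184 196; 153 184 197; 155 184 197; 157 192 198; 159 184 200; 161 184 200; 163 184 205; 165 184 205; 
foot/hook top rows
152 None None; 154 290 300; 156 290 309; 158 290 309; 160 290 309; 162 290 311; 164 290 308; 166 289 311; 168 289 310; 170 289 310; 172 289 310; 174 289 309; 176 289 311; 178 289 311; 180 289 311; 182 289 311; 184 289 311; 186 289 311; 188 307 308; shift mm [-206.5  484.5    1.1] yaw of tool y -79.7
```

```bash
python3 -m creep '[{"translation":[-14,32,0],"roll":0,"gripper":60},{"translation":[-28,64,0],"roll":0,"gripper":60},{"translation":[-42,98,0],"roll":0,"gripper":60},{"translation":[-56,130,0],"roll":0,"gripper":60},{"translation":[-69,161,0],"roll":0,"gripper":60}]' 20| grep -E "pos|ft|width"
python3 -m creep '[{"translation":[-14,32,0],"roll":0,"gripper":60},{"translation":[-28,64,0],"roll":0,"gripper":60},{"translation":[-42,98,0],"roll":0,"gripper":60},{"translation":[-56,130,0],"roll":0,"gripper":60},{"translation":[-69,161,0],"roll":0,"gripper":60}]' | grep -E "pos|ft|width"
python3 -m creep '[{"translation":[-14,32,0],"roll":0,"gripper":60},{"translation":[-28,64,0],"roll":0,"gripper":60},{"translation":[-42,98,0],"roll":0,"gripper":60},{"translation":[-56,130,0],"roll":0,"gripper":60},{"translation":[-69,161,0],"roll":0,"gripper":60}]' | grep -E "pos|ft|width"
python3 -m creep '[{"translation":[0,0,0],"roll":0,"gripper":60},{"translation":[0,0,0],"roll":0,"gripper":60}]' | grep -E "pos|ft|width"
python3 - <<'E'
from h import *
delta((.615,-.215,.19))
i=snap('scene','s13');j=snap('top','t13')
E
```

```text
position: [0.6895, 0.1271, 0.3032]
ft_force: [-1.3, 0.7, 0.4]
grip_width: 0.0616
position: [0.6507, -0.0434, 0.3034]
ft_force: [0.1, -0.3, -0.9]
grip_width: 0.06
position: [0.6121, -0.2138, 0.3033]
ft_force: [-0.1, 0.7, 0.1]
grip_width: 0.0598
position: [0.6125, -0.2143, 0.3031]
ft_force: [-0.5, 1.6, 0.2]
grip_width: 0.0602
shift mm [  2.3   1.2 113.1] yaw of tool y -79.8
```

```bash
python3 -m creep '[{"translation":[2,1,25],"roll":0,"gripper":60},{"translation":[2,1,50],"roll":0,"gripper":60},{"translation":[2,1,75],"roll":0,"gripper":60},{"translation":[2,1,95],"roll":0,"gripper":60},{"translation":[2,1,105],"roll":0,"gripper":60}]' 20| grep -E "pos|ft|width"
python3 -m creep '[{"translation":[0,0,8],"roll":0,"gripper":60},{"translation":[0,0,8],"roll":0,"gripper":60}]' | grep -E "pos|ft|width"
python3 -m creep '[{"translation":[0,0,0],"roll":0,"gripper":0},{"translation":[0,0,0],"roll":0,"gripper":0},{"translation":[0,0,0],"roll":0,"gripper":0},{"translation":[0,0,0],"roll":0,"gripper":0},{"translation":[0,0,0],"roll":0,"gripper":0}]' | grep -E "pos|ft|width"
python3 -m creep '[{"translation":[0,0,0],"roll":0,"gripper":0},{"translation":[0,0,0],"roll":0,"gripper":0},{"translation":[0,0,0],"roll":0,"gripper":0},{"translation":[0,0,0],"roll":0,"gripper":0},{"translation":[0,0,0],"roll":0,"gripper":0}]' | grep -E "pos|ft|width|grip_f"
python3 -m creep '[{"translation":[0,0,0],"roll":0,"gripper":0},{"translation":[0,0,0],"roll":0,"gripper":0},{"translation":[0,0,0],"roll":0,"gripper":0},{"translation":[0,0,0],"roll":0,"gripper":0},{"translation":[0,0,0],"roll":0,"gripper":0}]' | grep -E "pos|ft|width|grip_f"
```

```text
position: [0.615, -0.2107, 0.1948]
ft_force: [-0.1, 0.4, -0.4]
grip_width: 0.0602
position: [0.616, -0.2124, 0.1883]
ft_force: [-0.4, -0.3, -0.3]
grip_width: 0.0595
position: [0.6169, -0.2142, 0.1904]
ft_force: [-0.4, -1.0, -0.3]
grip_width: 0.0341
position: [0.6166, -0.2142, 0.1897]
ft_force: [-0.2, -0.3, -0.5]
grip_width: 0.0134
grip_force: 20.0
position: [0.6166, -0.2142, 0.1897]
ft_force: [0.2, -0.6, 2.0]
grip_width: 0.0133
grip_force: 20.0
```

```bash
python3 -m creep '[{"translation":[0,0,-6],"roll":0,"gripper":0},{"translation":[0,0,-14],"roll":0,"gripper":0},{"translation":[0,0,-20],"roll":0,"gripper":0},{"translation":[0,0,-23],"roll":0,"gripper":0},{"translation":[0,0,-23],"roll":0,"gripper":0}]' 30| grep -E "pos|ft|width"
python3 -m creep '[{"translation":[-10,-2,0],"roll":0,"gripper":0},{"translation":[-25,-6,0],"roll":0,"gripper":0},{"translation":[-42,-10,0],"roll":0,"gripper":0},{"translation":[-60,-14,0],"roll":0,"gripper":0},{"translation":[-78,-19,0],"roll":0,"gripper":0}]' | grep -E "pos|ft|width"
python3 -m creep '[{"translation":[0,0,-15],"roll":0,"gripper":0},{"translation":[0,0,-25],"roll":0,"gripper":0},{"translation":[0,0,-25],"roll":0,"gripper":0}]' | grep -E "pos|ft|width|grip_f"
python3 - <<'E'
from h import *
i=snap('scene','s14');j=snap('top','t14')
o=telemetry.get_obs();print(o['position'],o['ft_force'])
for n in('scene','top'):
    for th in('pot','brush'):
        for d in viewer.recognise(n,th):
            l,t,w,h=d['bbox'];print(n,th,round(d['p'],2),np.round(d['bbox']),ground(n,[l+w/2-.5,t+h/2-.5],.05 if n=='top' else .025)[0])
g=cv2.cvtColor(j,cv2.COLOR_BGR2GRAY);i=cv2.resize(g[185:230,330:380],None,fx=8,fy=8,interpolation=cv2.INTER_CUBIC)
c=cv2.HoughCircles(cv2.GaussianBlur(i,(0,0),3),cv2.HOUGH_GRADIENT,1,60,param1=60,param2=15,minRadius=50,maxRadius=100)
if c is not None:
    for q in c[0][:4]:u=[330+(q[0]+.5)/8-.5,185+(q[1]+.5)/8-.5];print('circ',u,q[2]/8,ground('top',u,.05))
delta((.496,-.390,.24))
E
```

```text
position: [0.6172, -0.2141, 0.214]
ft_force: [0.1, -0.1, -1.1]
grip_width: 0.0133
position: [0.5356, -0.2091, 0.2124]
ft_force: [-0.4, -0.2, -0.9]
grip_width: 0.0133
position: [0.5381, -0.2104, 0.2402]
ft_force: [1.0, 0.2, -1.9]
grip_width: 0.0135
grip_force: 30.0
[ 0.53741148 -0.20971671  0.23829283] [ 0.50304977  0.18646724 -0.2974785 ]
scene pot 0.65 [252. 178.  84.  69.] [0.48741501 0.03449999 0.025     ]
scene pot 0.59 [181. 146.  15.  16.] [ 0.48326242 -0.41629889  0.025     ]
scene pot 0.41 [216. 138.   4.  35.] [ 0.42807237 -0.33263448  0.025     ]
scene brush 0.85 [138. 130.  28.  71.] [ 0.6050733  -0.46628654  0.025     ]
scene brush 0.8 [215. 137.   6.  36.] [ 0.42310395 -0.33531559  0.025     ]
scene brush 0.42 [180. 146.  18.  20.] [ 0.49219695 -0.40824688  0.025     ]
top pot 0.83 [346. 194.  23.  22.] [ 0.50059496 -0.39246335  0.05      ]
top brush 0.75 [144. 171.  40.  62.] [0.533451   0.23933855 0.05      ]
top brush 0.73 [335. 139.  16.  10.] [ 0.7093318  -0.36042301  0.05      ]
circ [np.float32(355.75), np.float32(207.375)] 7.625 [[ 0.49342959 -0.38850179  0.05      ]]
shift mm [-72.3 170.7  -3.2] yaw of tool y -79.6
```

```bash
python3 -m creep '[{"translation":[-10,25,0],"roll":0,"gripper":0},{"translation":[-26,62,0],"roll":0,"gripper":0},{"translation":[-42,100,0],"roll":0,"gripper":0},{"translation":[-58,138,0],"roll":0,"gripper":0},{"translation":[-72,173,0],"roll":0,"gripper":0}]' 30| grep -E "pos|ft|width"
python3 -m creep '[{"translation":[0,0,0],"roll":0,"gripper":0},{"translation":[0,0,0],"roll":0,"gripper":0}]' | grep -E "pos|ft|width"
python3 - <<'E'
from h import *
i=snap('scene','s15');j=snap('top','t15')
o=telemetry.get_obs();p=o['position'];print(p)
delta((.496,-.392,.170))
tip=p-[0,0,.15];print('tip px',proj('scene',tip),'pot rim px',proj('scene',[.496,-.392,.05]))
cv2.imwrite('pics/c15.png',cv2.resize(i[100:190,150:270],(800,600),interpolation=cv2.INTER_CUBIC))
E
```

```text
position: [0.496, -0.3944, 0.2369]
ft_force: [-0.0, -0.8, -1.0]
grip_width: 0.0137
position: [0.4959, -0.3946, 0.2365]
ft_force: [-0.1, 0.7, -1.8]
grip_width: 0.0136
[ 0.49636219 -0.39148712  0.23661227]
shift mm [-0.4  0.6 66.6] yaw of tool y -79.7
tip px [[187.93739063 143.23368389]] pot rim px [[189.48767082 152.17176587]]
```

View pics/c15.png

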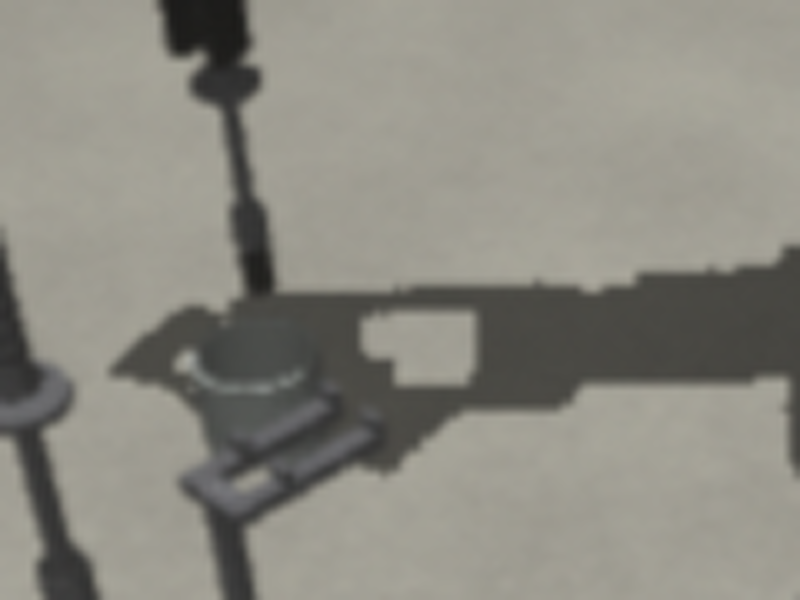

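```bash
python3 -m creep '[{"translation":[1,3,15],"roll":0,"gripper":0},{"translation":[1,3,35],"roll":0,"gripper":0},{"translation":[1,3,52],"roll":0,"gripper":0},{"translation":[1,3,62],"roll":0,"gripper":0},{"translation":[1,3,66],"roll":0,"gripper":0}]' | grep -E "pos|ft|width"
python3 -m creep '[{"translation":[0,0,0],"roll":0,"gripper":0},{"translation":[0,0,0],"roll":0,"gripper":0},{"translation":[0,0,0],"roll":0,"gripper":0}]' | grep -E "pos|ft|width"
python3 -m creep '[{"translation":[0,0,-25],"roll":0,"gripper":0},{"translation":[0,0,-60],"roll":0,"gripper":0},{"translation":[0,0,-90],"roll":0,"gripper":0},{"translation":[0,0,-110],"roll":0,"gripper":0},{"translation":[0,0,-110],"roll":0,"gripper":0}]' | grep -E "pos|ft|width"
python3 - <<'E'
from h import *
T=np.array([.543,.264]);c,s=np.cos(.182),np.sin(.182);M=np.array([[c,-s],[s,c]])
i=snap('scene','s16');j=snap('top','t16')
for p in((.045,0),(-.07,0)):
    q=T+M@p;print(p,q);delta((*q,.26))
for n in('scene','top'):
  for th in('tray','pot'):
    print(n,th,[(round(d['p'],2),np.round(d['bbox'])) for d in viewer.recognise(n,th)])
print('expected tray center px',proj('scene',[*T,.009]),proj('top',[*T,.009]))
# bright tray region in top
hs=cv2.cvtColor(j,cv2.COLOR_BGR2HSV);b=(j[...,0].astype(int)-j[...,2])
m=((b>3)&(j[...,0]>110)).astype(np.uint8);m=cv2.morphologyEx(m,cv2.MORPH_OPEN,np.ones((3,3)));_,l,st,ce=cv2.connectedComponentsWithStats(m)
for k,x in enumerate(st[1:],1):
    if x[4]>150:
        r=cv2.minAreaRect(np.argwhere(l==k)[:,::-1].astype(np.float32));print(x,r,[ground('top',q,.01)[0][:2].round(3) for q in cv2.boxPoints(r)])
E
```

```text
position: [0.4979, -0.3926, 0.1696]
ft_force: [-0.5, 1.3, -1.3]
grip_width: 0.0133
position: [0.4989, -0.3955, 0.1727]
ft_force: [0.1, -0.1, -1.1]
grip_width: 0.0131
position: [0.5006, -0.3977, 0.2887]
ft_force: [0.3, -0.4, -0.8]
grip_width: 0.0128
(0.045, 0) [0.58725676 0.27214486]
shift mm [ 207.4 -640.8   21.7] yaw of tool y -79.6
(-0.07, 0) [0.47415614 0.25133022]
shift mm [  92.4 -640.7   21.5] yaw of tool y -79.6
scene tray [(0.66, array([325., 246.,  58.,  60.]))]
scene pot [(0.81, array([180., 147.,  16.,  20.]))]
top tray [(0.61, array([288., 151.,  27.,  37.])), (0.6, array([143., 170.,  42.,  60.]))]
top pot [(0.5, array([345., 195.,  13.,  24.])), (0.43, array([234., 228.,  10.,   3.]))]
expected tray center px [[355.58634689 270.56683709]] [[159.31883686 199.80198789]]
[ 142  179   36   48 1253] ((159.78378295898438, 202.20269775390625), (44.71652603149414, 30.08501625061035), 80.53767395019531) [array([0.604, 0.327]), array([0.618, 0.224]), array([0.467, 0.199]), array([0.453, 0.3  ])]
```

```bash
python3 -m creep '[{"translation":[8,-25,0],"roll":0,"gripper":0},{"translation":[18,-58,0],"roll":0,"gripper":0},{"translation":[30,-92,0],"roll":0,"gripper":0},{"translation":[41,-126,0],"roll":0,"gripper":0},{"translation":[52,-160,0],"roll":0,"gripper":0}]' | grep -E "pos|ft|width"
python3 -m creep '[{"translation":[11,-34,0],"roll":0,"gripper":0},{"translation":[22,-68,0],"roll":0,"gripper":0},{"translation":[33,-102,0],"roll":0,"gripper":0},{"translation":[43,-134,0],"roll":0,"gripper":0},{"translation":[52,-160,0],"roll":0,"gripper":0}]' | grep -E "pos|ft|width"
python3 -m creep '[{"translation":[11,-34,0],"roll":0,"gripper":0},{"translation":[22,-68,0],"roll":0,"gripper":0},{"translation":[33,-102,0],"roll":0,"gripper":0},{"translation":[43,-134,0],"roll":0,"gripper":0},{"translation":[52,-160,0],"roll":0,"gripper":0}]' | grep -E "pos|ft|width"
python3 -m creep '[{"translation":[11,-34,0],"roll":0,"gripper":0},{"translation":[22,-68,0],"roll":0,"gripper":0},{"translation":[33,-102,0],"roll":0,"gripper":0},{"translation":[43,-134,0],"roll":0,"gripper":0},{"translation":[52,-160,0],"roll":0,"gripper":0}]' | grep -E "pos|ft|width"
python3 -m creep '[{"translation":[0,0,0],"roll":0,"gripper":0},{"translation":[0,0,0],"roll":0,"gripper":0}]' | grep -E "pos|ft|width|grip_f"
python3 -c "
from h import *
delta((.587,.273,.148))"
```

```text
position: [0.5199, -0.2267, 0.28]
ft_force: [0.2, 0.0, -1.2]
grip_width: 0.0134
position: [0.542, -0.059, 0.2802]
ft_force: [0.1, -1.1, -2.2]
grip_width: 0.0129
position: [0.5645, 0.1076, 0.2801]
ft_force: [0.7, 0.8, -1.1]
grip_width: 0.0134
position: [0.5869, 0.2743, 0.2798]
ft_force: [-0.9, 0.2, 0.2]
grip_width: 0.0131
position: [0.5869, 0.2731, 0.2797]
ft_force: [-0.6, -0.2, -1.7]
grip_width: 0.0133
grip_force: 30.0
shift mm [  0.5   0.  131.7] yaw of tool y -79.5
```

```bash
python3 -m creep '[{"translation":[0,0,30],"roll":0,"gripper":0},{"translation":[0,0,65],"roll":0,"gripper":0},{"translation":[0,0,95],"roll":0,"gripper":0},{"translation":[0,0,110],"roll":0,"gripper":0},{"translation":[0,0,118],"roll":0,"gripper":0}]' | grep -E "pos|ft|width"
python3 -m creep '[{"translation":[0,0,5],"roll":0,"gripper":0},{"translation":[0,0,10],"roll":0,"gripper":0},{"translation":[0,0,14],"roll":0,"gripper":0},{"translation":[0,0,14],"roll":0,"gripper":0},{"translation":[0,0,14],"roll":0,"gripper":0}]' | grep -E "pos|ft|width"
python3 -c "
from h import *
print(np.mean([telemetry.get_obs()['ft_force'] for _ in range(1)],0));delta((.587,.273,.148))"
```

```text
position: [0.5853, 0.2694, 0.1595]
ft_force: [-0.6, 0.3, -0.9]
grip_width: 0.0136
position: [0.5884, 0.2718, 0.1507]
ft_force: [-0.4, -0.3, 0.1]
grip_width: 0.0133
[-0.37449074 -0.29764742  0.07122341]
shift mm [-1.2 -1.4  2.6] yaw of tool y -79.6
```

```bash
python3 -m creep '[{"translation":[0,0,2],"roll":0,"gripper":0},{"translation":[0,0,2],"roll":0,"gripper":0},{"translation":[-10,0,2],"roll":0,"gripper":0},{"translation":[-20,0,2],"roll":0,"gripper":0},{"translation":[-30,0,2],"roll":0,"gripper":0}]' | grep -E "pos|ft|width"
python3 -m creep '[{"translation":[-10,0,0],"roll":0,"gripper":0},{"translation":[-20,0,0],"roll":0,"gripper":0},{"translation":[-30,0,0],"roll":0,"gripper":0},{"translation":[-40,0,0],"roll":0,"gripper":0},{"translation":[-50,0,0],"roll":0,"gripper":0}]' | grep -E "pos|ft|width"
python3 -m creep '[{"translation":[-10,0,0],"roll":0,"gripper":0},{"translation":[-20,0,0],"roll":0,"gripper":0},{"translation":[-30,0,0],"roll":0,"gripper":0},{"translation":[-35,0,0],"roll":0,"gripper":0},{"translation":[-35,0,0],"roll":0,"gripper":0}]' | grep -E "pos|ft|width"
python3 -m creep '[{"translation":[0,0,-20],"roll":0,"gripper":0},{"translation":[0,0,-50],"roll":0,"gripper":0},{"translation":[0,0,-90],"roll":0,"gripper":0},{"translation":[0,0,-130],"roll":0,"gripper":0},{"translation":[0,0,-130],"roll":0,"gripper":0}]' | grep -E "pos|ft|width"
python3 - <<'E'
from h import *
j=snap('top','t17');i=snap('scene','s17')
for n in('scene','top'):
    for th in('tray','pot'):print(n,th,[(round(d['p'],2),np.round(d['bbox'])) for d in viewer.recognise(n,th)])
delta((.499,-.395,.28))
E
```

```text
position: [0.5588, 0.2667, 0.1483]
ft_force: [0.7, 0.1, 0.9]
grip_width: 0.0133
position: [0.5091, 0.2576, 0.1481]
ft_force: [0.3, -0.0, 0.3]
grip_width: 0.0131
position: [0.4726, 0.2508, 0.1475]
ft_force: [-0.4, -0.2, 0.0]
grip_width: 0.0134
position: [0.4793, 0.2526, 0.2852]
ft_force: [0.9, 1.0, -0.2]
grip_width: 0.0133
scene tray [(0.67, array([324., 239.,  62.,  65.])), (0.46, array([189., 238.,  19.,  24.]))]
scene pot [(0.78, array([179., 148.,  18.,  18.])), (0.5, array([375., 215.,   2.,   7.])), (0.28, array([324., 243.,  62.,  66.]))]
top tray [(0.73, array([142., 172.,  40.,  56.]))]
top pot [(0.84, array([345., 197.,  23.,  20.])), (0.32, array([233., 228.,  13.,   6.]))]
shift mm [-90.7 639.8  -3.8] yaw of tool y -79.6
```

```bash
python3 -m creep '[{"translation":[-4,25,0],"roll":0,"gripper":0},{"translation":[-9,58,0],"roll":0,"gripper":0},{"translation":[-13,92,0],"roll":0,"gripper":0},{"translation":[-18,126,0],"roll":0,"gripper":0},{"translation":[-23,160,0],"roll":0,"gripper":0}]' | grep -E "pos|ft|width"
python3 -m creep '[{"translation":[-5,34,0],"roll":0,"gripper":0},{"translation":[-10,68,0],"roll":0,"gripper":0},{"translation":[-15,102,0],"roll":0,"gripper":0},{"translation":[-19,134,0],"roll":0,"gripper":0},{"translation":[-23,160,0],"roll":0,"gripper":0}]' | grep -E "pos|ft|width"
python3 -m creep '[{"translation":[-5,34,0],"roll":0,"gripper":0},{"translation":[-10,68,0],"roll":0,"gripper":0},{"translation":[-15,102,0],"roll":0,"gripper":0},{"translation":[-19,134,0],"roll":0,"gripper":0},{"translation":[-23,160,0],"roll":0,"gripper":0}]' | grep -E "pos|ft|width"
python3 -m creep '[{"translation":[-5,34,0],"roll":0,"gripper":0},{"translation":[-10,68,0],"roll":0,"gripper":0},{"translation":[-15,102,0],"roll":0,"gripper":0},{"translation":[-19,134,0],"roll":0,"gripper":0},{"translation":[-23,160,0],"roll":0,"gripper":0}]' | grep -E "pos|ft|width"
python3 -m creep '[{"translation":[0,0,0],"roll":0,"gripper":0},{"translation":[0,0,0],"roll":0,"gripper":0}]' | grep -E "pos|ft|width|grip_f"
python3 - <<'E'
from h import *
snap('scene','s18');snap('top','t18')
for n in('scene','top'):print(n,[(round(d['p'],2),np.round(d['bbox'])) for d in viewer.recognise(n,'pot')])
delta((.499,-.395,.1725))
E
```

```text
position: [0.4797, 0.0883, 0.2758]
ft_force: [0.9, -0.1, -0.8]
grip_width: 0.0133
position: [0.4862, -0.0741, 0.2759]
ft_force: [0.3, 0.2, -1.1]
grip_width: 0.0136
position: [0.4924, -0.2357, 0.2756]
ft_force: [-0.5, -0.1, -1.2]
grip_width: 0.0134
position: [0.4984, -0.3972, 0.2751]
ft_force: [1.5, 0.3, -1.8]
grip_width: 0.0133
position: [0.4982, -0.3959, 0.2749]
ft_force: [0.5, 1.2, -1.2]
grip_width: 0.0133
grip_force: 30.0
scene [(0.68, array([180., 146.,  17.,  23.])), (0.21, array([288., 313.,  26.,  28.])), (0.16, array([325., 240.,  58.,  62.]))]
top [(0.66, array([217., 212.,  13.,  15.])), (0.65, array([344., 194.,  13.,  20.]))]
shift mm [ -0.2   1.9 104.2] yaw of tool y -79.6
```

```bash
python3 -m creep '[{"translation":[0,1,30],"roll":0,"gripper":0},{"translation":[0,1,60],"roll":0,"gripper":0},{"translation":[0,1,85],"roll":0,"gripper":0},{"translation":[0,1,98],"roll":0,"gripper":0},{"translation":[0,1,103],"roll":0,"gripper":0}]' | grep -E "pos|ft|width"
python3 -m creep '[{"translation":[0,0,0],"roll":0,"gripper":0},{"translation":[0,0,0],"roll":0,"gripper":0},{"translation":[0,0,0],"roll":0,"gripper":0}]' | grep -E "pos|ft|width"
python3 -m creep '[{"translation":[0,0,-25],"roll":0,"gripper":0},{"translation":[0,0,-55],"roll":0,"gripper":0},{"translation":[0,0,-75],"roll":0,"gripper":0},{"translation":[0,0,-75],"roll":0,"gripper":0},{"translation":[0,0,-75],"roll":0,"gripper":0}]' | grep -E "pos|ft|width"
python3 - <<'E'
from h import *
snap('scene','s19');snap('top','t19')
for n in('scene','top'):print(n,[(round(d['p'],2),np.round(d['bbox'])) for d in viewer.recognise(n,'pot')])
delta((.5365,-.2095,.2135))
E
```

```text
position: [0.4983, -0.3931, 0.1717]
ft_force: [0.0, -0.2, -0.3]
grip_width: 0.0132
position: [0.5003, -0.3964, 0.1762]
ft_force: [0.6, 0.2, -1.2]
grip_width: 0.0133
position: [0.5002, -0.3968, 0.2523]
ft_force: [-0.0, -0.0, -1.7]
grip_width: 0.0135
scene [(0.85, array([178., 149.,  20.,  20.])), (0.54, array([302., 203.,  13.,   6.])), (0.54, array([171., 155.,  46.,  73.]))]
top []
shift mm [  70.7 -175.8   34.9] yaw of tool y -79.6
```

```bash
python3 -m creep '[{"translation":[10,-25,0],"roll":0,"gripper":0},{"translation":[25,-62,0],"roll":0,"gripper":0},{"translation":[40,-100,0],"roll":0,"gripper":0},{"translation":[56,-140,10],"roll":0,"gripper":0},{"translation":[70,-176,20],"roll":0,"gripper":0}]' | grep -E "pos|ft|width"
python3 -m creep '[{"translation":[0,0,10],"roll":0,"gripper":0},{"translation":[0,0,14],"roll":0,"gripper":0},{"translation":[0,0,14],"roll":0,"gripper":0},{"translation":[0,0,14],"roll":0,"gripper":0}]' | grep -E "pos|ft|width"
python3 - <<'E'
from h import *
delta((.5365,-.2095,.2135));delta((.6166,-.2142,.2135))
i=snap('scene','s20')
for d in viewer.recognise('scene','brush'):print(d)
E
```

```text
position: [0.5364, -0.2095, 0.2289]
ft_force: [0.0, 0.4, -1.0]
grip_width: 0.0132
position: [0.5364, -0.2122, 0.2152]
ft_force: [0.1, -0.6, -1.4]
grip_width: 0.0131
shift mm [ 0.6 -2.6  1.7] yaw of tool y -79.7
shift mm [78.6 16.3  1.6] yaw of tool y -79.7
{'bbox': [214.8, 144.5, 6.0, 35.3], 'p': 0.73}
{'bbox': [141.0, 127.5, 25.7, 74.4], 'p': 0.59}
```

```bash
python3 -m creep '[{"translation":[0,-2.5,1],"roll":0,"gripper":0},{"translation":[0,-2.5,1],"roll":0,"gripper":0},{"translation":[10,0,1],"roll":0,"gripper":0},{"translation":[22,3,1],"roll":0,"gripper":0},{"translation":[34,5.5,1],"roll":0,"gripper":0}]' | grep -E "pos|ft|width"
python3 -m creep '[{"translation":[12,3,0],"roll":0,"gripper":0},{"translation":[24,6,0],"roll":0,"gripper":0},{"translation":[36,9,0],"roll":0,"gripper":0},{"translation":[44,11,0],"roll":0,"gripper":0},{"translation":[44,11,0],"roll":0,"gripper":0}]' | grep -E "pos|ft|width"
python3 -m creep '[{"translation":[0,0,0],"roll":0,"gripper":0},{"translation":[0,0,0],"roll":0,"gripper":0}]' | grep -E "pos|ft|width"
python3 -c "
from h import *
delta((.6166,-.2142,.1897))"
```

```text
position: [0.572, -0.211, 0.2152]
ft_force: [0.3, -0.1, -0.5]
grip_width: 0.0134
position: [0.6184, -0.2137, 0.2149]
ft_force: [-0.5, -0.3, -0.9]
grip_width: 0.0135
position: [0.6155, -0.2131, 0.2145]
ft_force: [-0.5, -0.2, -1.3]
grip_width: 0.0133
shift mm [ 0.9  1.3 24.8] yaw of tool y -79.6
```

```bash
python3 -m creep '[{"translation":[1,1,8],"roll":0,"gripper":0},{"translation":[1,1,16],"roll":0,"gripper":0},{"translation":[1,1,21],"roll":0,"gripper":0},{"translation":[1,1,24],"roll":0,"gripper":0},{"translation":[1,1,25],"roll":0,"gripper":0}]' | grep -E "pos|ft|width"
python3 -m creep '[{"translation":[0,0,0],"roll":0,"gripper":0},{"translation":[0,0,0],"roll":0,"gripper":0},{"translation":[0,0,0],"roll":0,"gripper":0}]' | grep -E "pos|ft|width"
python3 -c "
from h import *
o=telemetry.get_obs();print(o['moment'])
delta((.6166,-.2142,.1897))"
```

```text
position: [0.6163, -0.2137, 0.1896]
ft_force: [-2.6, 0.5, 6.8]
grip_width: 0.0131
position: [0.6172, -0.214, 0.1897]
ft_force: [-0.6, 0.1, 0.7]
grip_width: 0.0134
[ 0.08720536  0.17587003 -0.01306048]
shift mm [-0.6  0.1  0. ] yaw of tool y -79.6
```

```bash
python3 -m creep '[{"translation":[0,0,0],"roll":0,"gripper":60},{"translation":[0,0,0],"roll":0,"gripper":60},{"translation":[0,0,0],"roll":0,"gripper":60},{"translation":[0,0,0],"roll":0,"gripper":60},{"translation":[0,0,0],"roll":0,"gripper":60}]' 5| grep -E "pos|ft|width"
python3 -m creep '[{"translation":[0,0,0],"roll":0,"gripper":60},{"translation":[0,0,0],"roll":0,"gripper":60},{"translation":[0,0,0],"roll":0,"gripper":60},{"translation":[0,0,0],"roll":0,"gripper":60},{"translation":[0,0,0],"roll":0,"gripper":60}]' | grep -E "pos|ft|width"
python3 -m creep '[{"translation":[0,0,-20],"roll":0,"gripper":60},{"translation":[0,0,-50],"roll":0,"gripper":60},{"translation":[0,0,-80],"roll":0,"gripper":60},{"translation":[0,0,-115],"roll":0,"gripper":60},{"translation":[0,0,-130],"roll":0,"gripper":60}]' | grep -E "pos|ft|width"
python3 -m creep '[{"translation":[0,-35,0],"roll":0,"gripper":60},{"translation":[0,-70,0],"roll":0,"gripper":60},{"translation":[0,-105,0],"roll":0,"gripper":60},{"translation":[0,-140,0],"roll":0,"gripper":60},{"translation":[0,-170,0],"roll":0,"gripper":60}]' | grep -E "pos|ft|width"
python3 -m creep '[{"translation":[0,0,0],"roll":0,"gripper":60},{"translation":[0,0,0],"roll":0,"gripper":60}]' | grep -E "pos|ft|width"
python3 - <<'E'
from h import *
i=snap('scene','s21');j=snap('top','t21')
for n in('scene','top'):
    for th in('brush','pot','tray','pan','wheel1'):print(n,th,[(round(d['p'],2),np.round(d['bbox'])) for d in viewer.recognise(n,th)])
a=cv2.imread('pics/s12.png').astype(float);d=np.abs(a-i).mean(2)
print('brush region diff vs before lift',d[138:180,184:206].mean(),d[138:180,184:206].max(),'shift',cv2.phaseCorrelate(cv2.cvtColor(a.astype(np.float32),6)[136:184,180:212],cv2.cvtColor(i.astype(np.float32),6)[136:184,180:212]))
b=cv2.cvtColor(i,6)
T=cv2.matchTemplate(b[120:200,165:230],cv2.cvtColor(a.astype(np.uint8),6)[138:170,188:200],cv2.TM_CCOEFF_NORMED);print(cv2.minMaxLoc(T),'expect loc (23,18)')
hs=cv2.cvtColor(i,40);m=((hs[...,0]>8)&(hs[...,0]<28)&(hs[...,1]>90)&(hs[...,2]>55)).astype(np.uint8)
for s in cv2.connectedComponentsWithStats(m)[2][1:]:
    if 12<s[4]<700 and s[1]>150:print(s)
E
```

```text
position: [0.6174, -0.2141, 0.1897]
ft_force: [0.9, 0.1, -0.5]
grip_width: 0.0386
position: [0.6173, -0.214, 0.1898]
ft_force: [-0.0, -0.5, 0.6]
grip_width: 0.0594
position: [0.619, -0.2149, 0.325]
ft_force: [0.5, -0.4, 0.3]
grip_width: 0.0601
position: [0.5858, -0.0448, 0.3199]
ft_force: [0.6, -0.1, 0.3]
grip_width: 0.0601
position: [0.5864, -0.0452, 0.3201]
ft_force: [0.9, -0.5, -0.1]
grip_width: 0.0599
scene brush [(0.63, array([195., 148.,   9.,  52.])), (0.55, array([139., 130.,  27.,  72.])), (0.51, array([251., 174.,  85.,  74.])), (0.22, array([394., 238.,  12.,  15.]))]
scene pot [(0.57, array([180., 146.,  11.,  21.]))]
scene tray [(0.69, array([324., 244.,  61.,  64.])), (0.28, array([286., 312.,  26.,  29.]))]
scene pan [(0.61, array([248., 173.,  87.,  72.]))]
scene wheel1 [(0.67, array([304., 199.,  12.,  11.])), (0.64, array([290., 195.,   9.,  10.])), (0.41, array([277., 204.,  10.,   8.]))]
top brush [(0.62, array([327., 136.,  27.,  24.])), (0.52, array([308., 158.,   2.,  17.]))]
top pot [(0.86, array([346., 195.,  22.,  22.]))]
top tray [(0.78, array([142., 172.,  43.,  52.]))]
top pan [(0.69, array([247., 190.,  14.,  57.]))]
top wheel1 []
brush region diff vs before lift 17.34379509379509 75.33333333333333 shift ((0.25475813862333396, -0.0015649496803398222), 1.0402804960807164)
(-0.612998902797699, 0.9700571298599243, (7, 48), (24, 18)) expect loc (23,18)
[287 189  15  17 167]
[303 199  13  10  90]
[275 204  13  10  89]
[293 212  14  10  96]
[287 312  25  28 563]
```

```bash
python3 -c "
from rig import hand_in
print(hand_in())"
```

```text
the job is handed in; nothing more can be done
None
```

The job is handed in and no verdict came back: all five wheels appear to be in the pan (two are stacked, so I counted that pair as two), the empty tray stands flat on the bench, and the brush was dipped, wiped along the tray floor, rinsed and hung back on its hook. The pot is still standing.

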